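Crate up the painted stars and lock the lid with T-toggles

TASK

Pour the pink stars from the blue cup into the green crate, stand the empty cup back on its black mat and put the stars lying on the table into the crate too. When all the stars are in, shut the lid, then lock it: put one T-toggle from the wooden rack through each of the two slots until its collar lies flat on the lid, and give it a quarter turn so that it holds. Leave the glue bottle and the screwdriver alone.

Things in the scene. Friction and masses are not known exactly. Their poses are not given: they have to be found in the camera images.
- star1: pink painted wooden star, tips on a 29 mm circle, 14 mm thick, 12 g (behaves like a 27 mm disc); origin at its centre, z through its thickness. Starts in the cup; may be absent.
- star2: pink painted wooden star, tips on a 29 mm circle, 14 mm thick, 12 g (behaves like a 27 mm disc); origin at its centre, z through its thickness. Starts in the cup; may be absent.
- star3: pink painted wooden star, tips on a 29 mm circle, 14 mm thick, 12 g (behaves like a 27 mm disc); origin at its centre, z through its thickness. Starts in the cup; may be absent.
- star4: pink painted wooden star, tips on a 29 mm circle, 14 mm thick, 12 g (behaves like a 27 mm disc); origin at its centre, z through its thickness. Starts in the cup; may be absent.
- star5: pink painted wooden star, tips on a 29 mm circle, 14 mm thick, 12 g (behaves like a 27 mm disc); origin at its centre, z through its thickness. Starts in the cup; may be absent.
- star6: pink painted wooden star, tips on a 29 mm circle, 14 mm thick, 12 g (behaves like a 27 mm disc); origin at its centre, z through its thickness. Starts lying flat on the table between robot and crate; may be absent.
- star7: pink painted wooden star, tips on a 29 mm circle, 14 mm thick, 12 g (behaves like a 27 mm disc); origin at its centre, z through its thickness. Starts lying flat on the table between robot and crate; may be absent.
- star8: pink painted wooden star, tips on a 29 mm circle, 14 mm thick, 12 g (behaves like a 27 mm disc); origin at its centre, z through its thickness. Starts lying flat on the table between robot and crate; may be absent.
- toggle1: T-toggle hanging upright in the wooden rack. Origin: centre of the underside of its steel collar (disc of 50 mm diameter, z 0 to 5 mm). Above it a red grip wing, 40 mm along x, 13 mm along y, z 5 to 41 mm, for pinching across y; below it a 10 mm round shank and a steel crossbar, 32 mm along x, 10 mm along y, z -18 to -26 mm. z up, 90 g.
- toggle2: T-toggle hanging upright in the wooden rack. Origin: centre of the underside of its steel collar (disc of 50 mm diameter, z 0 to 5 mm). Above it a red grip wing, 40 mm along x, 13 mm along y, z 5 to 41 mm, for pinching across y; below it a 10 mm round shank and a steel crossbar, 32 mm along x, 10 mm along y, z -18 to -26 mm. z up, 90 g. Same as toggle1.
- crate: green open crate fixed to the table, 120 mm along x, 170 mm along y, 65 mm high, walls and floor 6 mm; origin at the centre of its underside, x away from the robot, z up. On its left and right (+y, -y) sides, at rim height, a slotted steel ear 70 by 70 mm. Its yellow lid is hinged along the far (+x) top edge.
- slot_left (a point): point at the centre of the left (+y) slot of the crate, on the top face of the shut lid (71 mm above the table). The slot is 40 mm along the crate's x by 15 mm along its y and passes through the lid's ear (6 mm) and the crate's ear (8 mm); below is free space. Axes as the crate's.
- slot_right (a point): point at the centre of the right (-y) slot of the crate, on the top face of the shut lid (71 mm above the table). The slot is 40 mm along the crate's x by 15 mm along its y and passes through the lid's ear (6 mm) and the crate's ear (8 mm); below is free space. Axes as the crate's.
- lid (a joint): lid angle, rad: 0 shut flat on the crate, at most 1.75 (leaning back a little past upright). 250 g, 6 mm thick, 120 mm from hinge to front edge plus a black 16 mm tab, 60 mm wide; damped: once pulled towards the robot to below about 1.2 rad it sinks shut by itself in about 2 s. It can be pushed from behind with the closed fingertips.
- lid_edge (a point): middle of the tip of the lid's black tab, on the lid's outer face (on top when shut, facing away from the robot when open); 136 mm from the hinge axis.
- rack: wooden block fixed to the table, 70 mm along x, 180 mm along y, 45 mm high, with two slots at y = +45 and -45 mm in which the toggles hang by their collars, wings along the rack's x; origin at the centre of its underside.
- cup: blue cup, 120 mm across the rim, 84 mm across the foot, 50 mm high, wall 4 mm, 160 g, flared; origin at the centre of its underside, z up. A straight black handle bar, 14 mm wide along y and 16 mm high (z 32 to 48 mm), runs out along the cup's +x from the wall to 142 mm from its axis. It empties when tipped about 115 degrees.
- mat: black rubber mat fixed to the table, 130 by 130 by 4 mm, the cup's place; origin at the centre of its underside.
- glue: white glue bottle, 54 mm diameter, 150 mm high, standing; not part of the job.
- driver: screwdriver lying on the table; not part of the job.
Things that resemble listed ones, but are neither listed nor needed, are in the scene too. Leave any yellow look-alike of the toggle1 alone.

How it is judged:
By the outcome, as a careful person would: the job done as asked, in the order asked, and still so for the second after the job is handed in, with the robot touching nothing.
Of star1, star2, star3, star4, star5 only 3 to 5 are there at a start; the rules pass over those that are not, and their reading is None.
Of star6, star7, star8 only 1 to 3 are there at a start; the rules pass over those that are not, and their reading is None.
At some moment in a run one of cup, star6, star7, star8 may be knocked a few centimetres aside while the robot is not near it.
It also fails if it takes over 210 s, if anything falls off the work surface, if the arm or the gripper's body presses on something with over 40 N, if the wrist force passes 120 N, or if a joint passes its speed limit or range.

ROBOT

A 6-joint arm with a two-finger parallel gripper is mounted at the origin on the work surface. World frame = base frame: x ahead of the robot, y to its left, z up, the work surface at z = 0. Lengths are in m, angles in degrees, forces in N, time in s.
With the tool pointing down it reaches from about 0.4 to 0.825 m from the base axis. Payload 7 kg.
Tool frame: the origin (TCP) lies at the centre of the arm's flange, where the gripper is bolted on; the fingertips stand 178 mm ahead of it and the grasp point (between the pads) lies 159 mm ahead of it; x points along the fingers, y is the direction in which the jaws open and shut, and the axes are right-handed (so a half turn about x gives the same grasp; the last joint's range is limited). The gripper opens to 88 mm and grips with 3 to 60 N. Pads are 19 mm wide; open, the fingers measure 130 mm over their backs; the gripper's body (78 mm by 193 mm) begins 47 mm behind the grasp point.
Start: joints at [89.788, 20.546, 0.682, 0, -70.136, -16.507], TCP at [0.194, 0.646, 0.405] pointing down, gripper open.
Joint ranges: [-176.03, 176.03], [-82.01, 121.73], [-58.28, 71.71], [-173.87, 95.51], [-174.79, -0.11], [-173.66, 173.66]. Speed limits (degrees/s): [136.94, 136.94, 172.46, 180, 180, 180].

INTERFACE

Orientations are given as [roll, pitch, yaw] about the fixed x, y, z axes, in that order (R = Rz(yaw) Ry(pitch) Rx(roll)).
In Python, from plant import ctrl gives the robot as it stands. The module is installed in compiled form; this text tells all that it offers.
- The arm moves only by the shell command python3 -m inch 'ROWS'. ROWS is JSON, one flat list of numbers, 7 for each row, row after row: the shift along the tool's x, y, z in m, then the turn, a rotation vector about the tool's x, y, z in degrees, then the finger opening in m, from 0 to 0.0876. In form: [dx, dy, dz, rx, ry, rz, hand, dx, dy, dz, rx, ry, rz, hand, ...]. A call has 1 to 20 rows; each row shifts and turns the pose as measured when the row begins, along the tool's axes as they then stand; what a row does not reach is not made up. A row lasts 1/8 s, in which the tool goes at most 62.5 mm and 10.7 degrees, less where a joint would pass 70% of its speed; a pose out of reach is approached as far as the arm can. A call with a gripper value outside its range is refused whole. The fingers move at their own pace and stop on an object; the grip force is fixed at half the most. Time passes only in rows, so rows that do not move let the fingers close. It gives the time, the measured TCP pose, the force and the opening at its end, in the units of the state.
- ctrl.get_obs(): the state, without advancing time (a new reading comes with each control period).
- ctrl.snapshot(name): name is "side" or "top" or "wrist"; returns a dict with "color" (400x640x3 uint8, red, green, blue), "depth" (400x640 float32, m along the optical axis (not along the pixel's ray), 0 where there is no reading), "K" (3x3 intrinsics, pixels), "position" and "attitude" of the camera in the world; the wrist camera has in their place "hand_eye" (4x4, takes a point from camera to tool coordinates, whose origin is the TCP and whose axes are the tool frame's). Camera axes: x right, y up, looking along -z (the intrinsics and any distortion apply to the point x, -y, -z); pixel columns grow to the right and rows downward; lengths in m; the calibration is good to about 2 mm. The wrist camera is an equidistant fisheye: a pixel r from the principal point sees the ray r / f radians off the axis. A picture is of the moment at which its call begins: read the wrist's pose just before it.
- ctrl.close_job(): hands the job in, once; it reports no verdict.
The state is a dict: "clock": time; "joint_pos": joint angles; "qvel": joint speeds; "tau": joint torques, N m; "tool_pos": TCP position; "orientation": TCP orientation; "force": force on the tool from outside, world axes, zero at the start; "moment": the same for the moment, N m; "opening": finger opening in m.
Only numpy, scipy, OpenCV 4.12 (cv2) and the standard library are available. Lean on these libraries where they do the work, as an engineer would, in place of code of your own. Each camera call takes 0.05 s, during which the arm holds its last target.

## Working session

There is one attempt and no reset: what is moved stays moved. The work goes in short steps, Python scripts to look and compute and a shell command to move; the robot and the scene stay as the last step left them, time stands still between calls to the robot, and variables do not carry over. Pictures are saved under pics/ and viewed, and the job is handed in when it is done.

```bash
ls; mkdir -p pics; cat > h.py <<'E'
import numpy as np, cv2
from scipy.spatial.transform import Rotation as R
from plant import ctrl
def snap(n,fn=None):
    s=ctrl.snapshot(n)
    if fn: cv2.imwrite('pics/'+fn,s['color'][:,:,::-1])
    return s
E
python3 - <<'E'
from h import *
print(ctrl.get_obs())
for n in ['top','side','wrist']:
    s=snap(n,n+'0.png'); print(n,s['K'].tolist(),{k:np.round(v,4).tolist() for k,v in s.items() if k not in('color','depth','K')}, s['depth'].min(),s['depth'].max())
    np.savez(n+'0.npz',**s)
E
```

```text
pics
{'clock': 0.0, 'joint_pos': array([ 8.97864040e+01,  2.05913206e+01,  6.33558903e-01, -2.15412422e-02,
       -7.01354630e+01, -1.65082793e+01]), 'qvel': array([-0.02573194,  0.07055668, -0.07551792,  0.01549903,  0.0277995 ,
        0.12022833]), 'tau': array([-1.18912860e-03, -5.82718134e+01,  2.93078935e+01,  6.99760392e+00,
        6.88961009e-03, -1.47287392e-04]), 'tool_pos': array([0.1941399 , 0.64627172, 0.40371763]), 'orientation': array([  94.25462157,   89.90460057, -102.47458987]), 'force': array([0.76714467, 0.35891335, 0.804208  ]), 'moment': array([ 0.03077396, -0.02541958, -0.00849683]), 'opening': 0.08777044736144708}
top [[490.21566669463107, 0.0, 326.3507308647028], [0.0, 490.21566669463107, 206.22948057380978], [0.0, 0.0, 1.0]] {'position': [0.3792, -0.0177, 1.3649], 'attitude': [5.1408, 0.7431, -90.3012]} 0.0 2.245011
side [[390.72795785468884, 0.0, 313.1437810133408], [0.0, 390.72795785468884, 197.25657452449695], [0.0, 0.0, 1.0]] {'position': [0.2078, 0.8116, 0.7842], 'attitude': [51.3027, 1.184, -160.5256]} 0.0 3.7643242
wrist [[309.70691628693146, 0.0, 317.7840311527272], [0.0, 309.70691628693146, 193.3751454776321], [0.0, 0.0, 1.0]] {'hand_eye': [[-0.0008, 0.2891, -0.9573, 0.0201], [1.0, 0.001, -0.0006, -0.0005], [0.0008, -0.9573, -0.2891, -0.0796], [0.0, 0.0, 0.0, 1.0]]} 0.0 1.6776584
```

View pics/top0.png

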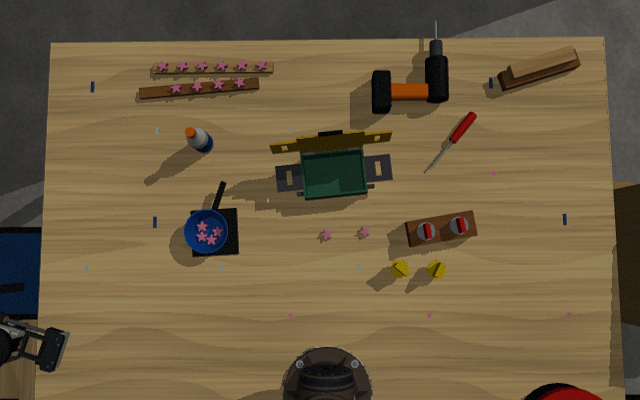

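View pics/side0.png

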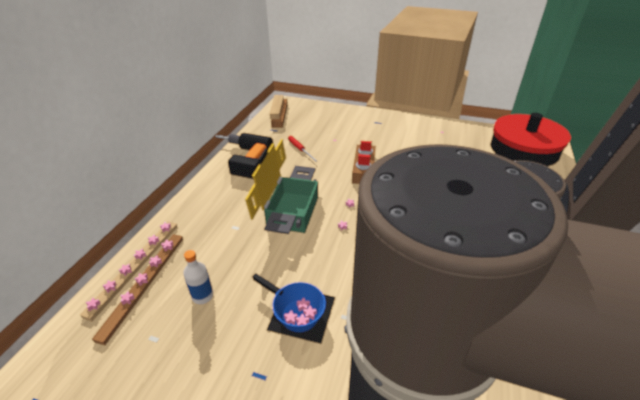

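View pics/wrist0.png

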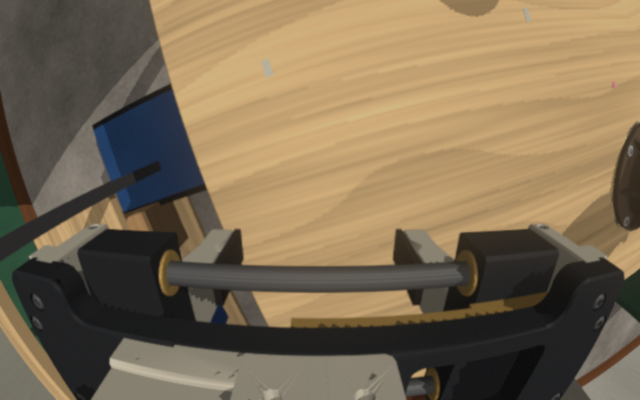

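```bash
cat >> h.py <<'E'
def camR(s):
    return R.from_euler('xyz',s['attitude'],degrees=True).as_matrix()
def cloud(s,st=None):
    """HxWx3 world"""
    H,W=s['depth'].shape; K=s['K']
    v,u=np.mgrid[0:H,0:W].astype(float); d=s['depth'].astype(float)
    if 'hand_eye' in s and 'position' not in s:
        f=K[0,0]; a=(u-K[0,2])/f; b=(v-K[1,2])/f; r=np.hypot(a,b)+1e-9
        t=np.tan(r)/r; P=np.stack([a*t*d,-b*t*d,-d],-1)
        he=s['hand_eye']; P=P@he[:3,:3].T+he[:3,3]
        Rt=R.from_euler('xyz',st['orientation'],degrees=True).as_matrix()
        P=P@Rt.T+st['tool_pos']
    else:
        P=np.stack([(u-K[0,2])/K[0,0]*d,-(v-K[1,2])/K[1,1]*d,-d],-1)@camR(s).T+s['position']
    P[d<=0]=np.nan
    return P
def wsnap(fn=None):
    st=ctrl.get_obs(); s=snap('wrist',fn); return s,cloud(s,st),st
def proj(s,X):
    p=(np.asarray(X)-s['position'])@camR(s); K=s['K']
    return np.stack([K[0,2]-K[0,0]*p[...,0]/p[...,2]*1, K[1,2]+K[1,1]*p[...,1]/p[...,2]],-1)
def crop(img,u0,u1,v0,v1,k,fn):
    cv2.imwrite('pics/'+fn,cv2.resize(img[v0:v1,u0:u1,::-1],None,fx=k,fy=k,interpolation=cv2.INTER_CUBIC))
E
python3 - <<'E'
from h import *
s=dict(np.load('top0.npz'))
P=cloud(s); 
for u,v in [(100,200),(300,320),(500,300),(560,120),(206,230),(327,235),(365,232),(335,175),(289,178),(376,168),(427,231),(459,225),(402,268),(438,268),(222,185)]:
    print((u,v),np.round(P[v,u],3))
crop(s['color'],170,490,140,290,2.5,'c1.png')
E
```

```text
(100, 200) [0.523 0.635 0.003]
(300, 320) [ 0.189  0.073 -0.001]
(500, 300) [ 0.242 -0.473  0.005]
(560, 120) [ 0.742 -0.661  0.002]
(206, 230) [0.437 0.333 0.01 ]
(327, 235) [ 0.421 -0.002  0.011]
(365, 232) [ 0.429 -0.107  0.018]
(335, 175) [ 0.589 -0.025  0.007]
(289, 178) [ 0.583  0.104 -0.003]
(376, 168) [ 0.608 -0.14   0.005]
(427, 231) [ 0.428 -0.263  0.086]
(459, 225) [ 0.444 -0.349  0.075]
(402, 268) [ 0.332 -0.199  0.067]
(438, 268) [ 0.332 -0.293  0.067]
(222, 185) [0.557 0.281 0.05 ]
```

View pics/c1.png

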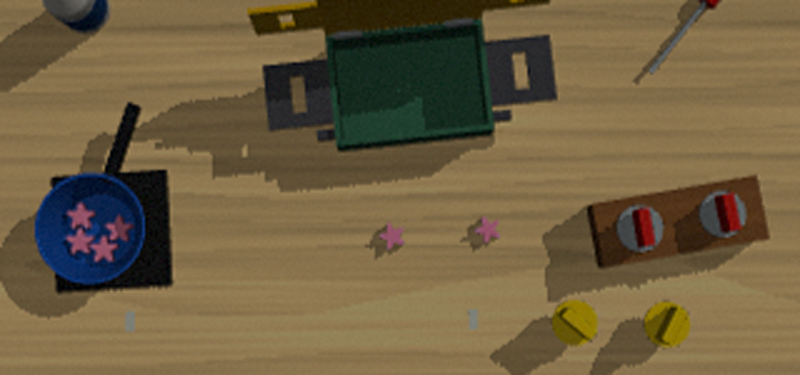

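```bash
cat >> h.py <<'E'
def onplane(s,u,v,z):
    """intersect pixel rays with z plane (top/side)"""
    K=s['K'];d=np.stack([(np.asarray(u,float)-K[0,2])/K[0,0],-(np.asarray(v,float)-K[1,2])/K[1,1],-np.ones_like(np.asarray(u,float))],-1)@camR(s).T
    t=(z-s['position'][2])/d[...,2]
    return s['position']+d*t[...,None]
def hsv(s): return cv2.cvtColor(s['color'],cv2.COLOR_RGB2HSV).astype(int)
def blobs(mask,amin=8):
    n,l,stt,c=cv2.connectedComponentsWithStats(mask.astype(np.uint8)); return [(l==i,stt[i],c[i]) for i in range(1,n) if stt[i][4]>=amin]
E
cat > meas.py <<'E'
from h import *
def meas(s):
    h=hsv(s);H,S,V=h[...,0],h[...,1],h[...,2]
    def rep(name,m,z,amin=40):
        for b,stt,c in blobs(m,amin):
            v,u=np.nonzero(b);p=onplane(s,u,v,z)[:,:2]
            rc=cv2.minAreaRect((p*1000).astype(np.float32)); (cc,rr)=cv2.minEnclosingCircle((p*1000).astype(np.float32))
            print(name,'px',np.round(c),'n',len(u),'rect',np.round(rc[0],1),np.round(rc[1],1),round(rc[2],1),'circ',np.round(cc,1),round(rr,1),'mean',np.round(p.mean(0)*1000,1))
    roi=np.zeros(H.shape,bool);roi[130:300,130:490]=1
    rep('pink',roi&(H>160)&(H<177)&(S>60)&(V>100),0.014,10)
    rep('green',roi&(H>60)&(H<95)&(S>80),0.065)
    rep('blue',roi&(H>100)&(H<125)&(S>150),0.054)
    rep('red',roi&((H<4)|(H>177))&(S>150),0.08,15)
    rep('brown',roi&(H>4)&(H<14)&(S>120)&(V<150),0.045)
    rep('dark',roi&(V<40),0.02)
    rep('steel',roi&(S<60)&(V>50)&(V<110),0.065)
E
python3 - <<'E'
from meas import *
meas(dict(np.load('top0.npz')))
E
```

```text
pink px [202. 226.] n 50 rect [448.1 344.9] [25.  22.1] 89.7 circ [446.  344.9] 13.4 mean [447.2 343.8]
pink px [217. 231.] n 35 rect [434.8 301.4] [20.2 21.9] 13.7 circ [432.8 302.2] 12.3 mean [432.9 302.5]
pink px [365. 232.] n 44 rect [ 429.  -107.1] [24.  22.2] 58.5 circ [ 430.3 -106.3] 13.3 mean [ 429.9 -105.9]
pink px [326. 234.] n 46 rect [424.   -1.2] [23.6 21.7] 30.7 circ [4.227e+02 2.000e-01] 12.7 mean [423.2  -0.5]
pink px [202. 236.] n 47 rect [420.5 344.4] [24.9 22.1] 89.7 circ [418.4 344.4] 13.4 mean [419.6 343.9]
pink px [211. 239.] n 49 rect [412.1 316.6] [24.9 22. ] 89.7 circ [410.4 316.6] 13.2 mean [410.8 317.3]
green px [333. 174.] n 2809 rect [584.5 -21.1] [123.3 170.8] 5.8 circ [585.7 -20.1] 100.9 mean [583.  -21.1]
blue px [207. 145.] n 89 rect [666.9 324.9] [26.7 49. ] 52.6 circ [673.7 333.9] 24.6 mean [666.  324.2]
blue px [205. 230.] n 1235 rect [431.9 322.2] [117.2 118.3] 4.0 circ [433.9 323.5] 61.4 mean [434.4 323.9]
red px [456. 135.] n 105 rect [ 685.  -348.8] [20.3 46.2] 49.6 circ [ 684.  -349.9] 24.7 mean [ 683.  -348.2]
red px [461. 224.] n 105 rect [ 
[... 1215 characters left out ...]
c [529.8 -26.3] 84.7 mean [529.4 -24.8]
dark px [408. 234.] n 49 rect [ 422.5 -222.8] [66.3  5.4] 10.2 circ [ 422.6 -223.8] 33.2 mean [ 421.9 -222.9]
steel px [198. 140.] n 181 rect [681.1 341.8] [36.2 65. ] 13.8 circ [683.3 342.2] 32.7 mean [677.6 345.1]
steel px [440. 155.] n 75 rect [ 633.4 -308.4] [ 5.8 93.2] 50.7 circ [ 633.5 -308.2] 46.6 mean [ 632.9 -307.9]
steel px [454. 226.] n 114 rect [ 441.9 -342.4] [48.  30.5] 11.5 circ [ 443.8 -350.2] 24.3 mean [ 441.7 -339.6]
steel px [421. 232.] n 111 rect [ 427.3 -255. ] [48.5 30.8] 12.7 circ [ 428.9 -262.9] 24.4 mean [ 426.7 -252.1]
steel px [432. 230.] n 43 rect [ 432.  -282.1] [37.3  9.6] 8.1 circ [ 431.4 -277.8] 18.6 mean [ 431.8 -281.5]
```

```bash
cat > log.py <<'E'
from h import *
import json
o=ctrl.get_obs()
Rm=R.from_euler('xyz',o['orientation'],degrees=True)
open('log.jsonl','a').write(json.dumps([o['joint_pos'].tolist(),o['tool_pos'].tolist(),Rm.as_quat().tolist()])+'\n')
E
python3 - <<'E'
from h import *
import log
o=ctrl.get_obs();print(R.from_euler('xyz',o['orientation'],degrees=True).as_matrix().round(3))
E
python3 -m inch '[0,0,-0.05,0,0,0,0.0876,0,0,-0.05,0,10,0,0.0876]'; python3 log.py
python3 -m inch '[0,0,-0.05,0,0,10,0.0876,0,0,-0.05,0,10,0,0.0876]'; python3 log.py
python3 -m inch '[0.05,0,0,0,0,10,0.0876,0.05,0,-0.05,10,0,0,0.0876]'; python3 log.py; cat log.jsonl
```

```text
[[-0.    -0.288 -0.958]
 [-0.001 -0.958  0.288]
 [-1.     0.001 -0.   ]]
clock: 0.4
tool_pos: [0.29, 0.6183, 0.4041]
orientation: [179.9, 79.9, -16.7]
force: [1.7, -0.5, -0.9]
opening: 0.0875
clock: 0.65
tool_pos: [0.3863, 0.5872, 0.4189]
orientation: [151.9, 67.0, -44.6]
force: [2.2, 0.5, 0.3]
opening: 0.0878
clock: 0.9
tool_pos: [0.451, 0.5444, 0.3488]
orientation: [145.5, 60.7, -62.9]
force: [0.7, 0.4, -0.4]
opening: 0.0876
[[89.78831902381464, 20.581262850103506, 0.6461920606795553, -0.012977968143781977, -70.1376304278742, -16.5064861595091], [0.19414658128469028, 0.6463232914115639, 0.40395417631457203], [0.6995796919537429, -0.10327843217787758, -0.6996016191113181, -0.10236891417616972]]
[[83.91563242612533, 20.9643393332085, -3.5094885683065313, 10.710062674244615, -67.75498092529008, -14.741495009795305], [0.2900150507980763, 0.6182598410306059, 0.40410268493732093], [0.7584678889061746, -0.11056736102623917, -0.6355804224590477, -0.09240588055249832]]
[[77.21881765124397, 24.88614117312294, -0.727096541436804, 19.87842590061708, -77.77213604422471, -10.266338929213592], [0.38629945040568775, 0.5872363851218372, 0.4189248197561677], [0.7993551440671743, -0.1831022340359062, -0.5720642439595012, -0.015729791080989264]]
[[71.02287124859569, 30.27389587749081, -2.7953501669045053, 21.0483003470022, -78.98179024841957, -17.554766364853442], [0.4510286351364768, 0.5443751838443813, 0.3487779228257112], [0.7812408132796336, -0.3022787346968, -0.5451365381129664, -0.033414263877703465]]
```

```bash
cat > fk.py <<'E'
import numpy as np, json
from scipy.spatial.transform import Rotation as R
from scipy.optimize import least_squares
LIM=np.array([[-176.03,176.03],[-82.01,121.73],[-58.28,71.71],[-173.87,95.51],[-174.79,-0.11],[-173.66,173.66]])
def fk(p,q):
    j1o,h,a1,L2x,L2z,wx,wz,d6,j6o=p
    ry=lambda a:R.from_euler('y',a,degrees=True); rx=lambda a:R.from_euler('x',a,degrees=True)
    A=R.from_euler('z',q[0]+j1o,degrees=True); pos=A.apply([a1,0,h])
    A=A*ry(q[1]); pos=pos+A.apply([L2x,0,L2z])
    A=A*ry(-q[2]); pos=pos+A.apply([wx,0,wz])
    A=A*rx(q[3])*ry(-q[4])*rx(q[5]+j6o); pos=pos+A.apply([d6,0,0])
    return pos,A
def load(): return [json.loads(l) for l in open('log.jsonl')]
def fit():
    D=load()
    def res(p):
        r=[]
        for q,t,qq in D:
            x,A=fk(p,q); r+=list((x-np.array(t))*10)+list((A.inv()*R.from_quat(qq)).as_rotvec())
        return np.array(r)
    best=None
    for j6o in (-73.5,106.5,16.5,-163.5):
        s=least_squares(res,[-16.5,.3,.05,0,.4,.35,0,.1,j6o])
        if best is None or s.cost<best.cost: best=s
    return best
def ik(p,pos,A,q0,n=12,seed=0):
    rng=np.random.default_rng(seed); out=[]
    def res(q):
        x,B=fk(p,q); return np.r_[(x-pos)*10,(B.inv()*A).as_rotvec(),0.0001*(q-q0)/50]
    for i in range(n):
        g=np.array(q0) if i==0 else np.clip(np.array(q0)+rng.normal(0,50,6),LIM[:,0]+1,LIM[:,1]-1)
        g=np.clip(g,LIM[:,0]+.5,LIM[:,1]-.5)
        s=least_squares(res,g,bounds=(LIM[:,0],LIM[:,1]),x_scale=50)
        x,B=fk(p,s.x)
        out.append((np.linalg.norm(x-pos),np.degrees((B.inv()*A).magnitude()),s.x))
    return out
E
python3 - <<'E'
from fk import *
s=fit();print(s.cost,np.round(s.x,4));np.save('fkp.npy',s.x)
E
```

```text
0.7657039665758424 [-1.64258e+01  3.77900e-01  4.99000e-01  4.43000e-02 -1.63800e-01
  1.59900e-01  1.22500e-01 -1.51000e-01 -8.34515e+01]
```

```bash
python3 - <<'E'
import fk,re
src=open('fk.py').read()
src=src.replace("rx(q[3])*ry(-q[4])*rx(q[5]+j6o)","rx(S4*q[3])*ry(-q[4])*rx(S6*q[5]+j6o)").replace("LIM=","S4=1;S6=1\nLIM=",1)
open('fk.py','w').write(src)
E
python3 - <<'E'
import fk,numpy as np
for a in(1,-1):
  for b in (1,-1):
    fk.S4=a;fk.S6=b;s=fk.fit();print(a,b,s.cost,np.round(s.x,4))
E
```

```text
1 1 0.7657039665758424 [-1.64258e+01  3.77900e-01  4.99000e-01  4.43000e-02 -1.63800e-01
  1.59900e-01  1.22500e-01 -1.51000e-01 -8.34515e+01]
1 -1 0.7362842019287821 [-1.643050e+01  3.777000e-01  4.989000e-01  4.420000e-02 -1.634000e-01
  1.599000e-01  1.225000e-01 -1.508000e-01  2.469849e+02]
-1 1 0.08814742526146474 [-1.65001e+01  5.79000e-02  3.30900e-01 -2.41000e-02  4.94800e-01
  1.74200e-01  1.04400e-01  1.50800e-01 -7.60564e+01]
-1 -1 0.06926887592636627 [-1.649990e+01  5.790000e-02  3.309000e-01 -2.410000e-02  4.948000e-01
  1.742000e-01  1.044000e-01  1.508000e-01 -1.055908e+02]
```

```bash
python3 - <<'E'
import fk,numpy as np
from fk import *
fk.S4=-1;fk.S6=-1;s=fk.fit()
for q,t,qq in load():
    x,A=fk.fk(s.x,q);B=R.from_quat(qq);print(np.round((x-t)*1000,1),np.round(A.as_matrix()[:,0],3),np.round(B.as_matrix()[:,0],3),np.round(np.degrees((A.inv()*B).as_rotvec()),1), np.round(q,1))
E
```

```text
Traceback (most recent call last):
AttributeError: 'function' object has no attribute 'fit'
```

```bash
python3 - <<'E'
import fk as F,numpy as np
from fk import load,R
for b in(1,-1):
  F.S4=-1;F.S6=b;s=F.fit()
  for q,t,qq in load():
    x,A=F.fk(s.x,q);B=R.from_quat(qq);print(np.round((x-t)*1000,1),np.round(A.as_matrix()[:,0],3),np.round(B.as_matrix()[:,0],3),np.round(np.degrees((A.inv()*B).as_rotvec()),1), np.round(q,1))
E
```

```text
[ 1.8  6.3 13.6] [-0.001 -0.001 -1.   ] [-0.    -0.001 -1.   ] [2.6 0.  0. ] [ 89.8  20.6   0.6  -0.  -70.1 -16.5]
[-4.   1.8 -1.2] [ 0.146 -0.096 -0.985] [ 0.168 -0.05  -0.985] [-0.7  0.4 -2.9] [ 83.9  21.   -3.5  10.7 -67.8 -14.7]
[ -5.9 -11.4 -22. ] [ 0.189 -0.342 -0.92 ] [ 0.278 -0.275 -0.92 ] [-8.6  3.4 -5.5] [ 77.2  24.9  -0.7  19.9 -77.8 -10.3]
[5.  4.  9.5] [ 0.09  -0.481 -0.872] [ 0.223 -0.436 -0.872] [ 6.7  5.7 -5.7] [ 71.   30.3  -2.8  21.  -79.  -17.6]
[ 1.8  6.3 13.6] [-0.001 -0.001 -1.   ] [-0.    -0.001 -1.   ] [-0.9  0.   0. ] [ 89.8  20.6   0.6  -0.  -70.1 -16.5]
[-4.   1.8 -1.2] [ 0.146 -0.096 -0.985] [ 0.168 -0.05  -0.985] [-0.7  0.4 -2.9] [ 83.9  21.   -3.5  10.7 -67.8 -14.7]
[ -5.9 -11.4 -22. ] [ 0.189 -0.342 -0.92 ] [ 0.278 -0.275 -0.92 ] [ 0.4  3.8 -5.2] [ 77.2  24.9  -0.7  19.9 -77.8 -10.3]
[5.  4.  9.5] [ 0.09  -0.481 -0.872] [ 0.223 -0.436 -0.872] [ 1.2  5.4 -6. ] [ 71.   30.3  -2.8  21.  -79.  -17.6]
```

```bash
python3 - <<'E'
src=open('fk.py').read()
src=src.replace("S4=1;S6=1","S4=-1;S6=1").replace("d6,j6o=p","d6,j6o,y1,bx,by=p").replace("A.apply([a1,0,h])","A.apply([a1,y1,h])+np.array([bx,by,0])").replace("[-16.5,.3,.05,0,.4,.35,0,.1,j6o]","[0,.3,.05,0,.4,.35,0,.1,j6o,-.19,0,0]")
src=src.replace("return np.array(r)","return np.array(r+list(np.array(p[-2:])*0.1))")
open('fk.py','w').write(src)
E
python3 - <<'E'
import fk as F,numpy as np
from fk import load,R
for c in (1,-1):
 for b in(1,-1):
  F.S4=c;F.S6=b;s=F.fit();print(c,b,s.cost,s.x.round(4))
E
```

```text
1 1 0.11424988166187994 [ 1.036175e+02 -2.320000e-02 -5.894000e-01 -3.560000e-02  4.273000e-01
  1.314000e-01  1.755000e-01  9.220000e-02  3.375690e+01 -9.581000e-01
  1.348000e-01 -3.512000e-01]
1 -1 0.09213246612349076 [ 1.036437e+02 -2.310000e-02 -5.897000e-01 -3.560000e-02  4.274000e-01
  1.314000e-01  1.755000e-01  9.220000e-02  4.246900e+00 -9.578000e-01
  1.350000e-01 -3.511000e-01]
-1 1 0.05739427567077538 [ 8.65600e-01  2.15900e-01  1.51800e-01  7.30000e-03  6.24700e-01
  2.40400e-01 -6.60000e-02  2.37300e-01 -5.96481e+01 -7.09000e-02
  1.28000e-01  6.52000e-02]
-1 -1 0.03847400209209661 [ 8.74000e-01  2.15800e-01  1.51800e-01  7.20000e-03  6.24700e-01
  2.40400e-01 -6.60000e-02  2.37300e-01 -8.91748e+01 -7.10000e-02
  1.28000e-01  6.52000e-02]
```

```bash
python3 - <<'E'
import fk as F,numpy as np
from fk import load,R
F.S4=-1
for b in(1,-1):
  F.S6=b
  for q,t,qq in load():
    x,A=F.fk([0,.3,.05,0,.4,.35,0,.1,0,0,0,0],q);print(b,np.degrees((A.inv()*R.from_quat(qq)).as_rotvec()).round(1))
E
sed -i 's/S4=-1;S6=1/S4=-1;S6=-1/' fk.py
python3 - <<'E'
import fk as F,numpy as np
from fk import load,R
from scipy.optimize import least_squares
rng=np.random.default_rng(0)
D=load()
def mk(free):
    def res(p):
        r=[]
        for q,t,qq in D:
            x,A=F.fk(p,q); r+=list((x-np.array(t))*10)
        return np.array(r+list(.01*np.array(p[-2:])))
    return res
res=mk(0)
best=None
for k in range(40):
    p0=np.array([0,rng.uniform(0,.5),rng.uniform(-.1,.2),rng.uniform(-.2,.2),rng.uniform(.2,.6),rng.uniform(.2,.6),rng.uniform(-.1,.1),rng.uniform(.05,.2),0,rng.uniform(-.2,.1),0,0])
    m=[1,2,3,4,5,6,7,9]
    def f(x): p=p0*0;p[m]=x; return res(p)
    s=least_squares(f,p0[m])
    if best is None or s.cost<best[0]: best=(s.cost,s.x);print(s.cost,s.x.round(4))
E
```

```text
1 [-57.  -0.  -0.]
1 [-60.5  -0.   -0. ]
1 [-69.5   0.   -0. ]
1 [-54.9  -0.    0. ]
-1 [-90.  -0.  -0.]
-1 [-90.  -0.  -0.]
-1 [-90.   0.  -0.]
-1 [-90.  -0.  -0.]
0.042815487258493566 [ 0.1054  0.2826 -0.0212  0.5366  0.1983  0.0383  0.1663 -0.1921]
0.042815487258493407 [ 0.1054  0.2826 -0.0212  0.5366  0.1983  0.0383  0.1663 -0.1921]
0.04281548725849313 [ 0.1054  0.2826 -0.0212  0.5366  0.1983  0.0383  0.1663 -0.1921]
0.04281548725849307 [ 0.1054  0.2826 -0.0212  0.5366  0.1983  0.0383  0.1663 -0.1921]
0.04281548725849293 [ 0.1054  0.2826 -0.0212  0.5366  0.1983  0.0383  0.1663 -0.1921]
```

```bash

python3 -m inch '[0,0,0,10,0,0,0.0876,0,0,0,10,0,0,0.0876]'; python3 log.py
python3 -m inch '[0,0,0,0,-10,0,0.0876,0,0,0,0,-10,0,0.0876]'; python3 log.py
python3 -m inch '[0,0,0,0,0,-10,0.0876,0,0,0,0,-10,0,0.0876]'; python3 log.py
python3 -m inch '[-0.05,0,0,0,0,-10,0.0876,-0.05,0,0,0,-10,0,0.0876]'; python3 log.py
python3 -m inch '[-0.05,-0.05,0,-10,0,0,0.0876,0,-0.05,0,-10,0,0,0.0876]'; python3 log.py
cat > fitk.py <<'E'
import numpy as np
from fk import *
P0=np.zeros(17)
def fk2(p,q):
    ry=lambda a:R.from_euler('y',a,degrees=True); rx=lambda a:R.from_euler('x',a,degrees=True)
    A=R.from_euler('z',q[0]+p[16],degrees=True); x=A.apply([p[0],p[1],p[2]])
    A=A*ry(q[1]); x=x+A.apply([p[3],0,p[4]])
    A=A*ry(-q[2]); x=x+A.apply([p[5],0,p[6]])
    A=A*rx(-q[3]); x=x+A.apply([0,p[7],p[8]])
    A=A*ry(-q[4]); x=x+A.apply([p[9],0,p[10]])
    A=A*rx(-q[5]-90); x=x+A.apply([p[11],p[12],p[13]])+np.array([p[14],p[15],0])
    return x,A
def fit2():
    D=load()
    reg=np.array([1,1,0,1,0,0,1,1,1,0,1,1,1,1,1,1,0])*.003
    def res(p):
        r=[]
        for q,t,qq in D:
            x,A=fk2(p,q); r+=list((x-np.array(t))*10)+list((A.inv()*R.from_quat(qq)).as_rotvec())
        return np.array(r+list(p*reg))
    return least_squares(res,np.array([0,0,.3,0,.4,.4,0,0,0,.1,0,0,0,0,0,0,0]))
E
python3 - <<'E'
from fitk import *
s=fit2();print(s.cost,s.x.round(4));
for q,t,qq in load():
    x,A=fk2(s.x,q);print(np.round(q,1),((x-t)*1000).round(1),np.degrees((A.inv()*R.from_quat(qq)).magnitude()).round(2))
E
```

```text
clock: 1.15
tool_pos: [0.4544, 0.5411, 0.3442]
orientation: [165.5, 60.4, -63.8]
force: [-0.5, 0.2, 0.1]
opening: 0.088
clock: 1.4
tool_pos: [0.4535, 0.5414, 0.3406]
orientation: [139.0, 78.8, -91.7]
force: [0.5, -0.6, -0.8]
opening: 0.0874
clock: 1.65
tool_pos: [0.4533, 0.5397, 0.3376]
orientation: [-56.0, 86.9, 74.2]
force: [0.3, -1.8, -0.6]
opening: 0.0877
clock: 1.9
tool_pos: [0.4445, 0.5263, 0.4287]
orientation: [-46.2, 73.3, 84.8]
force: [1.8, -1.2, -1.1]
opening: 0.0878
clock: 2.15
tool_pos: [0.509, 0.5769, 0.505]
orientation: [-66.9, 72.6, 84.6]
force: [1.2, 0.9, 0.6]
opening: 0.0879
1.6554186235139248e-07 [ 0.     -0.      0.1988  0.      0.6016  0.4636  0.     -0.1918  0.
  0.1999 -0.      0.     -0.     -0.      0.     -0.      0.    ]
[ 89.8  20.6   0.6  -0.  -70.1 -16.5] [-0.  0.  0.] 0.0
[ 83.9  21.   -3.5  10.7 -67.8 -14.7] [ 0. -0. -0.] 0.0
[ 77.2  24.9  -0.7  19.9 -77.8 -10.3] [ 0.  0. -0.] 0.0
[ 71.   30.3  -2.8  21.  -79.  -17.6] [ 0.  0. -0.] 0.0
[ 70.6  30.6  -3.   21.  -78.9 -38.2] [-0. -0.  0.] 0.0
[ 67.   28.7   2.8   4.2 -74.6 -29.2] [-0.  0.  0.] 0.0
[ 65.6  24.9  -1.4  -0.5 -60.6 -25.2] [ 0.  0. -0.] 0.0
[ 64.1  17.    0.5  -6.9 -58.  -20.3] [-0. -0.  0.] 0.0
[ 61.1  23.1  19.1  -7.3 -70.2   2. ] [ 0.  0. -0.] 0.0
```

```bash
cat > kin.py <<'E'
from fitk import *
PP=np.array([0,0,.1988,0,.6016,.4636,0,-.1918,0,.1999,0,0,0,0,0,0,0])
PP=fit2().x
def ik2(pos,A,q0,n=1,seed=0,sd=60):
    rng=np.random.default_rng(seed); best=None
    def res(q):
        x,B=fk2(PP,q); return np.r_[(x-pos)*10,(B.inv()*A).as_rotvec()]
    for i in range(n):
        g=np.array(q0,float) if i==0 else np.array(q0)+rng.normal(0,sd,6)
        g=np.clip(g,LIM[:,0]+.5,LIM[:,1]-.5)
        s=least_squares(res,g,bounds=(LIM[:,0],LIM[:,1]),x_scale=50,max_nfev=60)
        if best is None or s.cost<best[0]-1e-9: best=(s.cost,s.x)
        if best[0]<1e-7: break
    return best
def toolR(fdir,ydir):
    """rotation with tool x=fdir, tool y=ydir(orthogonalised)"""
    x=np.array(fdir,float);x/=np.linalg.norm(x);y=np.array(ydir,float);y=y-x*(x@y);y/=np.linalg.norm(y)
    return R.from_matrix(np.stack([x,y,np.cross(x,y)],1))
G=0.159
E
cat > pour.py <<'E'
from kin import *
gx,gz=.085,.040
def cupR(psi,tilt): # tilt about cup y: handle up (rotation by -tilt about cup y)
    return R.from_euler('z',psi,degrees=True)*R.from_euler('y',-tilt,degrees=True)
def tool_for_cup(cpos,cR,alpha,flip):
    a=np.radians(alpha)
    f=cR.apply([-np.sin(a),0,-np.cos(a)]); y=cR.apply([0,flip,0])
    A=toolR(f,y); g=np.array(cpos)+cR.apply([gx,0,gz]); return g-A.apply([G,0,0]),A
E
cat > s1.py <<'E'
from pour import *
import sys
q0=np.array(load()[-1][0])
cup=np.array([.434,.3235,.004]);hy=-19
lip=np.array([.58,-.02,.11])
for alpha in (0,20,40,55):
  for flip in (1,-1):
    x,A=tool_for_cup(cup,R.from_euler('z',hy,degrees=True),alpha,flip)
    b=ik2(x,A,q0,8)
    print('grasp',alpha,flip,b[0]<1e-6,b[1].round(0))
    if b[0]>1e-6: continue
    for psi in range(-120,121,30):
        cR=cupR(psi,115); cp=lip-cR.apply([-.06,0,.05])
        x,A=tool_for_cup(cp,cR,alpha,flip); c=ik2(x,A,b[1],8)
        if c[0]<1e-6: print('   psi',psi,c[1].round(0),x.round(2))
E
time python3 s1.py
```

```text
grasp 0 1 True [  49.   25.  -23.   -0.  -42. -158.]
   psi -120 [  33.   62.   -5.   36. -134.  104.] [0.68 0.15 0.18]
   psi 0 [ -37.   73.  -53. -123. -140.  122.] [ 0.38 -0.02  0.18]
   psi 30 [ -48.   52.  -34. -104. -114.   85.] [ 0.41 -0.12  0.18]
   psi 60 [ -43.   49.  -11.  -93. -118.   56.] [ 0.48 -0.19  0.18]
   psi 90 [ -34.   55.   12.  -88. -131.   35.] [ 0.58 -0.22  0.18]
   psi 120 [ -25.   62.   33.  -92. -148.   15.] [ 0.68 -0.19  0.18]
grasp 0 -1 True [ 49.  25. -23.   0. -42.  22.]
   psi -120 [  33.   62.   -5.   36. -134.  -76.] [0.68 0.15 0.18]
   psi -90 [  42.   55.  -31.   49. -118.  -87.] [0.58 0.18 0.18]
   psi -60 [  47.   50.  -57.   67. -109. -107.] [0.48 0.15 0.18]
   psi 0 [ -37.   73.  -53. -123. -140.  -58.] [ 0.38 -0.02  0.18]
   psi 30 [ -48.   52.  -34. -104. -114.  -95.] [ 0.41 -0.12  0.18]
   psi 60 [ -43.   49.  -11.  -93. -118. -124.] [ 0.48 -0.19  0.18]
   psi 90 [ -34.   55.   12.  -88. -131. -145.] [ 0.58 -0.22  0.18]
   psi 120 [ -25.   62.   33.  -92. -148. -165.] [ 0.68 -0.19  0.18]
grasp 20 1 True [  38.   32.   -5.  -18.  -66. -137.]
[... 2300 characters left out ...]
0.33]
   psi 90 [ -24.   30.   11.  -53. -100.   29.] [ 0.58 -0.21  0.33]
   psi 120 [ -14.   41.   29.  -45. -119.   37.] [ 0.67 -0.18  0.33]
grasp 55 -1 True [  25.   50.   19.  -36. -102.   52.]
   psi -120 [  34.   40.    1.   24. -107.  -69.] [0.67 0.14 0.33]
   psi -90 [ 43.  28. -25.  39. -87. -65.] [0.58 0.17 0.33]
   psi -60 [ 47.  14. -52.  63. -69. -66.] [0.49 0.14 0.33]
   psi 30 [ -27.    0.  -27.  -73.  -50. -168.] [ 0.42 -0.11  0.33]
   psi 60 [ -30.   16.   -9.  -62.  -78. -158.] [ 0.49 -0.18  0.33]
   psi 90 [ -24.   30.   11.  -53. -100. -151.] [ 0.58 -0.21  0.33]
   psi 120 [ -14.   41.   29.  -45. -119. -143.] [ 0.67 -0.18  0.33]
real	0m19.527s
user	0m18.090s
sys	0m0.141s
```

```bash
cat > cupm.py <<'E'
from h import *
def cupmeas(s,verbose=1):
    h=hsv(s);H,S,V=h[...,0],h[...,1],h[...,2];P=cloud(s)
    m=(H>100)&(H<125)&(S>150);m[:160]=0;m[:,:150]=0;m[:,320:]=0
    b=max(blobs(m,100),key=lambda t:t[1][4])[0]
    c=[z for z in [cv2.findContours(b.astype(np.uint8),cv2.RETR_EXTERNAL,cv2.CHAIN_APPROX_NONE)[0]]][0]
    c=max(c,key=len)[:,0]
    X=onplane(s,c[:,0],c[:,1],0.054)[:,:2]
    e=cv2.fitEllipse(cv2.convexHull((X*1000).astype(np.float32)))
    print('cup ell',np.round(e[0],1),np.round(e[1],1))
    c0=np.array(e[0])/1000
    hm=(V<55)&(P[...,2]>.03)&(P[...,2]<.075);hm[:150]=0;hm[:,:150]=0;hm[:,265:]=0;hm[300:]=0
    for hb,st,cc in blobs(hm,20):
        v,u=np.nonzero(hb);Y=onplane(s,u,v,.052)[:,:2]
        d=Y-c0; r=np.hypot(*d.T); mm=(r>.064)&(r<.15)
        if mm.sum()<15: continue
        dm=d[mm]; l=cv2.fitLine((dm*1000).astype(np.float32),cv2.DIST_L2,0,.01,.01).ravel()
        print('handle n',mm.sum(),'rmax',r[mm].max().round(3),'dir mean',np.degrees(np.arctan2(*(dm.mean(0)[::-1]))).round(2),'line',np.degrees(np.arctan2(l[1],l[0])).round(2),'mid',(c0+dm.mean(0)).round(4), 'z',np.nanmedian(P[v,u,2]).round(3))
    return c0
E
python3 - <<'E'
from cupm import *
s=dict(np.load('top0.npz'));cupmeas(s)
P=cloud(s)
m=(P[...,2]>.1)&(P[...,2]<.2);m[:100]=0;m[170:]=0;m[:,:160]=0;m[:,240:]=0
print('bottle',np.nanmedian(P[m],0),P[m].min(0),P[m].max(0))
# mat: dark at z .004
h=hsv(s);m=(h[...,2]<45)&(P[...,2]<.015);m[:,:180]=0;m[:,245:]=0;m[:200]=0;m[265:]=0
v,u=np.nonzero(max(blobs(m,50),key=lambda t:t[1][4])[0]);X=onplane(s,u,v,.004)[:,:2]*1000
print('mat',X.min(0),X.max(0),cv2.minAreaRect(X.astype(np.float32)))
s=snap('top','top1.png');np.savez('top1.npz',**s);
E
```

```text
cup ell [433.5 322.4] [118.2 121.5]
handle n 163 rmax 0.141 dir mean -18.84 line -18.29 mid [0.53   0.2894] z 0.052
bottle [0.67472343 0.33740838 0.11280572] [0.65613037 0.31916645 0.10006774] [0.70207149 0.363344   0.15534951]
mat [365.48378885 244.76770804] [498.46373162 372.79150239] ((431.9852600097656, 311.9501037597656), (127.62297058105469, 127.54765319824219), 3.3681492805480957)
```

View pics/top1.png

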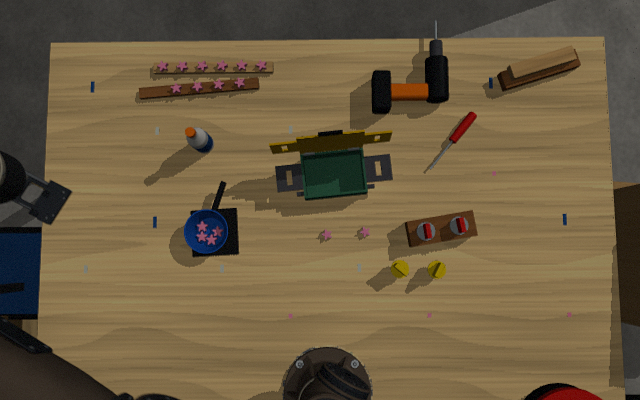

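```bash
cat > plan.py <<'E'
from kin import *
from scipy.linalg import logm,expm
def cur():
    from plant import ctrl
    o=ctrl.get_obs(); return o['tool_pos'],R.from_euler('xyz',o['orientation'],degrees=True),o['joint_pos'],o
def screw(pos,A,start=None,vmax=.055,wmax=10.,check=True,q=None):
    if start is None: p0,A0,q,_=cur()
    else: p0,A0=start; 
    T0=np.eye(4);T0[:3,:3]=A0.as_matrix();T0[:3,3]=p0
    T1=np.eye(4);T1[:3,:3]=A.as_matrix();T1[:3,3]=pos
    D=np.linalg.inv(T0)@T1
    L=np.real(logm(D))
    n=1
    while True:
        S=expm(L/n);t=S[:3,3];w=np.degrees(R.from_matrix(S[:3,:3]).as_rotvec())
        if np.linalg.norm(t)<=vmax and np.linalg.norm(w)<=wmax: break
        n+=1
    print('N',n,'row',np.round(t,4).tolist(),np.round(w,2).tolist())
    T=T0
    lo=[]
    for i in range(n):
        T=T@S; g=T[:3,3]+T[:3,:3]@[G,0,0]; lo.append(g)
        if check:
            c,qn=ik2(T[:3,3],R.from_matrix(T[:3,:3]),q,3,sd=10)
            if c>1e-6: print('  !! step',i,'ik cost',c)
            dq=np.abs(qn-q).max()
            q=qn
            if dq>16: print('  step',i,'dq',dq.round(1))
    lo=np.array(lo); print('grasp path z',lo[:,2].round(3).tolist()[::max(1,n//6)],'end q',np.round(q,1) if q is not None else '')
    return pos,A,q
E
cat > s2.py <<'E'
from plan import *; from pour import *
cup=np.array([.4335,.3224,.004]);hy=-18.6;al=25
x,A=tool_for_cup(cup,R.from_euler('z',hy,degrees=True),al,-1)
pre=x-A.apply([.09,0,0])
print('pre',pre.round(3)); st=screw(pre,A)
screw(x,A,start=st[:2],q=st[2])
E
python3 s2.py
```

```text
pre [0.614 0.262 0.27 ]
N 8 row [0.0163, 0.0348, -0.0335] [-0.69, -2.43, 2.26]
grasp path z [0.32, 0.291, 0.262, 0.234, 0.206, 0.179, 0.152, 0.126] end q [ 33.   32.1   6.5 -19.6 -81.2  44.3]
N 2 row [0.045, 0.0, 0.0] [-0.0, 0.0, 0.0]
grasp path z [0.085, 0.044] end q [ 35.3  34.6  -0.8 -21.1 -71.2  45.9]
```

```bash

python3 -m inch '[0.0163,0.0348,-0.0335,-0.69,-2.43,2.26,0.0876,0.0163,0.0348,-0.0335,-0.69,-2.43,2.26,0.0876,0.0163,0.0348,-0.0335,-0.69,-2.43,2.26,0.0876,0.0163,0.0348,-0.0335,-0.69,-2.43,2.26,0.0876,0.0163,0.0348,-0.0335,-0.69,-2.43,2.26,0.0876,0.0163,0.0348,-0.0335,-0.69,-2.43,2.26,0.0876,0.0163,0.0348,-0.0335,-0.69,-2.43,2.26,0.0876,0.0163,0.0348,-0.0335,-0.69,-2.43,2.26,0.0876]'
python3 s2.py
python3 - <<'E'
from h import *
wsnap('w1.png')
E
```

```text
clock: 3.2
tool_pos: [0.6152, 0.2568, 0.2597]
orientation: [0.8, 64.2, 162.8]
force: [0.8, 0.9, 0.1]
opening: 0.0876
pre [0.614 0.262 0.27 ]
N 1 row [-0.0077, -0.0042, 0.007] [0.45, 0.75, -0.61]
grasp path z [0.126] end q [ 33.   32.1   6.5 -19.6 -81.2  44.3]
N 2 row [0.045, 0.0, 0.0] [-0.0, 0.0, 0.0]
grasp path z [0.085, 0.044] end q [ 35.3  34.6  -0.8 -21.1 -71.2  45.9]
```

View pics/w1.png

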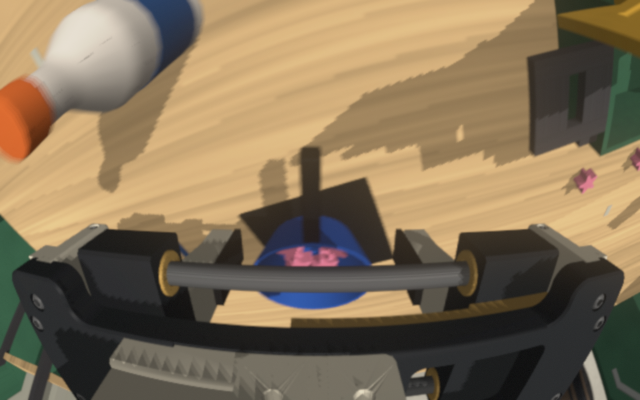

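```bash

python3 -m inch '[-0.0077,-0.0042,0.007,0.45,0.75,-0.61,0.0876,0,0,0,0,0,0,0.0876]'
python3 s2.py
python3 -m inch '[0.03,0,0,0,0,0,0.0876,0.03,0,0,0,0,0,0.0876]'
python3 s2.py
```

```text
clock: 3.5
tool_pos: [0.6143, 0.2559, 0.2631]
orientation: [1.4, 64.5, 162.3]
force: [0.4, 0.6, -0.2]
opening: 0.0872
pre [0.614 0.262 0.27 ]
N 1 row [-0.005, -0.0053, 0.005] [-0.52, 0.45, -0.4]
grasp path z [0.126] end q [ 33.   32.1   6.5 -19.6 -81.2  44.3]
N 2 row [0.045, 0.0, 0.0] [-0.0, 0.0, 0.0]
grasp path z [0.085, 0.044] end q [ 35.3  34.6  -0.8 -21.1 -71.2  45.9]
clock: 3.75
tool_pos: [0.5904, 0.2665, 0.2125]
orientation: [0.4, 64.9, 161.5]
force: [-0.3, -0.2, 1.1]
opening: 0.0875
pre [0.614 0.262 0.27 ]
N 2 row [-0.0309, -0.0015, 0.0014] [-0.13, 0.03, -0.02]
grasp path z [0.097, 0.126] end q [ 33.   32.1   6.5 -19.6 -81.2  44.3]
N 2 row [0.045, 0.0, 0.0] [-0.0, 0.0, 0.0]
grasp path z [0.085, 0.044] end q [ 35.3  34.6  -0.8 -21.1 -71.2  45.9]
```

```bash

python3 -m inch '[0.015,-0.0015,0.0014,0,0,0,0.0876,0.013,0,0,0,0,0,0.0876,0,0,0,0,0,0,0.0876]'
python3 - <<'E'
from plan import *; from pour import *
x,A=tool_for_cup(np.array([.4335,.3224,.004]),R.from_euler('z',-18.6,degrees=True),25,-1)
screw(x,A)
from h import *
wsnap('w2.png')
E
```

```text
clock: 4.12
tool_pos: [0.5768, 0.2751, 0.188]
orientation: [0.1, 65.0, 161.5]
force: [0.2, -0.6, 0.8]
opening: 0.0876
N 1 row [-0.0007, 0.0009, -0.0012] [-0.03, -0.01, -0.05]
grasp path z [0.044] end q [ 35.3  34.6  -0.8 -21.1 -71.2  45.9]
```

View pics/w2.png

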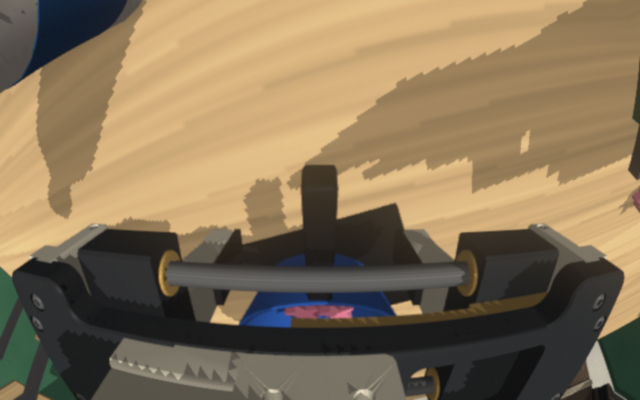

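```bash

python3 -m inch '[0,0,0,0,0,0,0,0,0,0,0,0,0,0,0,0,0,0,0,0,0,0,0,0,0,0,0,0,0,0,0,0,0,0,0,0,0,0,0,0,0,0]'
python3 -m inch '[0,0,0,0,0,0,0,0,0,0,0,0,0,0]'
cat > s3.py <<'E'
from plan import *; from pour import *
# what is current implied cup pose
p,A,q,o=cur()
psi=-84;al=25
lip=np.array([.567,-.035,.12])
def T(lip,psi,tilt):
    cR=cupR(psi,tilt); return tool_for_cup(lip-cR.apply([-.06,0,.05]),cR,al,-1)
E
python3 - <<'E'
from s3 import *
up=p+np.array([0,0,.14])
st=screw(up,A)
print('to mid')
# tilt 50 staging at left of crate
x,B=T(lip+[0,.10,.10],-84,45); st=screw(x,B,start=(up,A),q=st[2]); 
for t in (80,100,115,125):
    x2,B2=T(lip,-84,t); print('tilt',t); st=screw(x2,B2,start=st[:2],q=st[2])
E
```

```text
clock: 4.92
tool_pos: [0.5788, 0.2748, 0.1907]
orientation: [-0.3, 65.2, 161.1]
force: [0.1, 0.4, 0.1]
opening: 0.0329
clock: 5.18
tool_pos: [0.5788, 0.2747, 0.1907]
orientation: [-0.3, 65.2, 161.1]
force: [0.2, -2.4, 0.2]
opening: 0.0138
N 3 row [-0.0424, -0.0001, 0.0196] [0.0, 0.0, -0.0]
grasp path z [0.093, 0.14, 0.186] end q [ 35.5  26.5   5.9 -20.  -84.8  40.5]
to mid
N 8 row [-0.0175, 0.0268, -0.0241] [8.35, 4.98, -0.34]
grasp path z [0.187, 0.192, 0.203, 0.218, 0.238, 0.261, 0.287, 0.315] end q [ 26.3   9.1 -16.2  19.6 -72.9 -27.5]
tilt 80
N 4 row [0.0169, 0.0026, 0.0264] [0.0, 8.75, 0.0]
grasp path z [0.301, 0.286, 0.273, 0.261] end q [ 35.2  18.5 -37.1  47.6 -75.7 -59.4]
tilt 100
N 3 row [-0.0143, -0.0, 0.0254] [0.0, 6.67, 0.0]
grasp path z [0.264, 0.265, 0.265] end q [ 42.9  28.9 -38.   50.6 -89.4 -71.7]
tilt 115
N 2 row [-0.0159, -0.0, 0.0287] [0.0, 7.5, -0.0]
grasp path z [0.261, 0.256] end q [ 46.5  38.6 -37.2  50.4 -99.1 -79.1]
tilt 125
N 2 row [-0.011, -0.0, 0.0189] [0.0, 5.0, 0.0]
grasp path z [0.251, 0.245] end q [  47.8   45.6  -36.2   49.6 -105.4  -83.6]
```

```bash

python3 -m inch '[-0.01,0,0.0046,0,0,0,0,-0.04,0,0.0186,0,0,0,0,-0.0424,0,0.0196,0,0,0,0,-0.0424,0,0.0196,0,0,0,0,0,0,0,0,0,0,0]'
python3 - <<'E'
from h import *
s=snap('top','top2.png');np.savez('top2.npz',**s)
crop(s['color'],150,450,100,290,2.6,'c2.png')
P=cloud(dict(np.load('top0.npz'))); h=hsv(dict(np.load('top0.npz')))
m=(h[...,0]>18)&(h[...,0]<30)&(h[...,1]>150);m[:120]=0;m[165:]=0;m[:,:260]=0;m[:,400:]=0
Q=P[m];c,s_=np.cos(np.radians(6)),np.sin(np.radians(6))
d=Q[:,:2]-[.5845,-.0211];lx=d[:,0]*c+d[:,1]*s_;ly=-d[:,0]*s_+d[:,1]*c
for z in range(60,220,15):
    k=abs(Q[:,2]*1000-z)<8
    if k.sum()>3: print(z,np.median(lx[k]).round(3),lx[k].max().round(3),lx[k].min().round(3),ly[k].min().round(3),ly[k].max().round(3))
E
```

```text
clock: 5.8
tool_pos: [0.5787, 0.2743, 0.3453]
orientation: [-0.1, 65.3, 161.2]
force: [0.4, 0.0, -1.7]
opening: 0.0137
75 0.063 0.065 0.062 -0.083 0.083
90 0.065 0.067 0.062 -0.146 0.152
105 0.067 0.073 0.064 -0.153 0.154
120 0.068 0.072 0.065 -0.154 0.154
135 0.07 0.073 0.067 -0.153 0.153
150 0.072 0.08 0.069 -0.153 0.154
165 0.074 0.079 0.07 -0.153 0.154
180 0.076 0.082 0.072 -0.084 0.084
195 0.076 0.08 0.074 -0.081 0.084
```

View pics/c2.png

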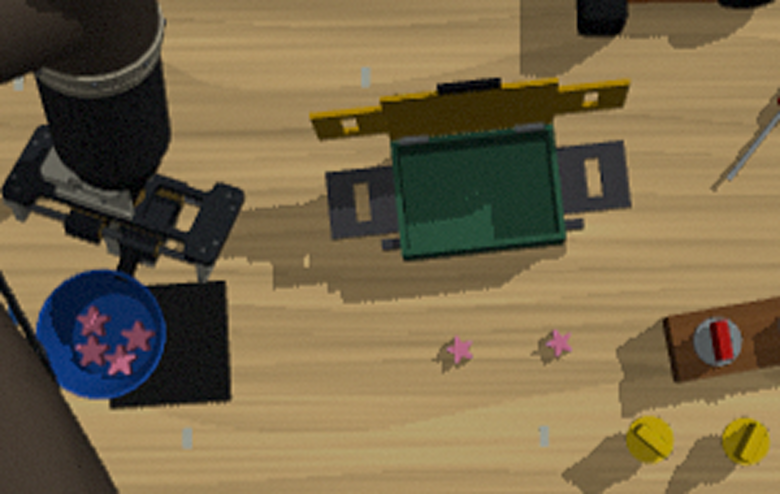

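```bash
sed -i 's/lip=.*/lip=np.array([.570,-.035,.13])/' s3.py; cat > s4.py <<'E'
from s3 import *
x,B=T(lip+[0,.08,.08],-84,45); st=screw(x,B)
for t in (80,100,115,125):
    x2,B2=T(lip,-84,t); print('tilt',t); st=screw(x2,B2,start=st[:2],q=st[2])
E
python3 s4.py
```

```text
N 8 row [-0.0148, 0.0278, -0.0266] [8.35, 4.97, -0.37]
grasp path z [0.196, 0.198, 0.205, 0.217, 0.234, 0.255, 0.279, 0.305] end q [ 24.2   9.4 -17.3  20.1 -70.9 -26.1]
tilt 80
N 4 row [0.0099, 0.0021, 0.0279] [0.0, 8.75, 0.0]
grasp path z [0.297, 0.288, 0.279, 0.271] end q [ 35.1  18.1 -36.2  47.4 -76.5 -58.3]
tilt 100
N 3 row [-0.0143, -0.0, 0.0254] [0.0, 6.67, 0.0]
grasp path z [0.274, 0.275, 0.275] end q [ 42.6  28.3 -37.4  50.8 -90.1 -70.7]
tilt 115
N 2 row [-0.0159, 0.0, 0.0287] [0.0, 7.5, -0.0]
grasp path z [0.271, 0.266] end q [ 46.2  37.9 -36.9  50.9 -99.8 -78.2]
tilt 125
N 2 row [-0.011, 0.0, 0.0189] [0.0, 5.0, 0.0]
grasp path z [0.261, 0.255] end q [  47.5   44.7  -36.    50.1 -106.   -82.8]
```

```bash

python3 -m inch '[-0.0074,0.0139,-0.0133,4.18,2.48,-0.18,0,-0.0148,0.0278,-0.0266,8.35,4.97,-0.37,0,-0.0148,0.0278,-0.0266,8.35,4.97,-0.37,0,-0.0148,0.0278,-0.0266,8.35,4.97,-0.37,0,-0.0148,0.0278,-0.0266,8.35,4.97,-0.37,0,-0.0148,0.0278,-0.0266,8.35,4.97,-0.37,0,-0.0148,0.0278,-0.0266,8.35,4.97,-0.37,0,-0.0148,0.0278,-0.0266,8.35,4.97,-0.37,0,-0.0074,0.0139,-0.0133,4.18,2.48,-0.18,0,0,0,0,0,0,0,0]'
python3 s4.py
python3 - <<'E'
from h import *
s=snap('top');crop(s['color'],150,450,100,290,2.6,'c3.png')
E
```

```text
clock: 7.1
tool_pos: [0.566, -0.0162, 0.4468]
orientation: [178.4, 68.5, -87.6]
force: [0.2, -0.1, -1.4]
opening: 0.014
N 1 row [-0.0097, -0.0101, 0.0022] [-1.78, -1.44, -1.29]
grasp path z [0.305] end q [ 24.2   9.4 -17.3  20.1 -70.9 -26.1]
tilt 80
N 4 row [0.0099, 0.0021, 0.0279] [0.0, 8.75, 0.0]
grasp path z [0.297, 0.288, 0.279, 0.271] end q [ 35.1  18.1 -36.2  47.4 -76.5 -58.3]
tilt 100
N 3 row [-0.0143, -0.0, 0.0254] [0.0, 6.67, 0.0]
grasp path z [0.274, 0.275, 0.275] end q [ 42.6  28.3 -37.4  50.8 -90.1 -70.7]
tilt 115
N 2 row [-0.0159, 0.0, 0.0287] [0.0, 7.5, -0.0]
grasp path z [0.271, 0.266] end q [ 46.2  37.9 -36.9  50.9 -99.8 -78.2]
tilt 125
N 2 row [-0.011, 0.0, 0.0189] [0.0, 5.0, 0.0]
grasp path z [0.261, 0.255] end q [  47.5   44.7  -36.    50.1 -106.   -82.8]
```

View pics/c3.png

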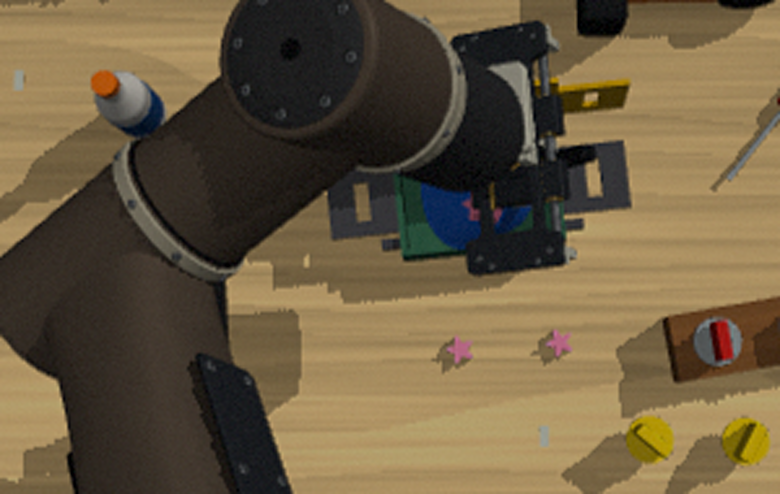

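```bash

python3 -m inch '[-0.0097,-0.0101,0.0022,-1.78,-1.44,-1.29,0,0.0099,0.0021,0.0279,0,8.75,0,0,0.0099,0.0021,0.0279,0,8.75,0,0,0.0099,0.0021,0.0279,0,8.75,0,0,0.0099,0.0021,0.0279,0,8.75,0,0,0,0,0,0,0,0,0]'
sed -i 's/^x,B=T(lip+.*/x,B=T(lip,-84,80); st=screw(x,B)/; s/(80,100,115,125)/(95,110,125)/' s4.py
python3 s4.py
```

```text
clock: 7.9
tool_pos: [0.5618, 0.0651, 0.3529]
orientation: [179.2, 34.4, -83.9]
force: [0.6, -0.3, -1.4]
opening: 0.0139
N 1 row [-0.001, 0.0025, -0.0106] [0.88, -0.62, 0.11]
grasp path z [0.271] end q [ 35.1  18.1 -36.2  47.4 -76.5 -58.3]
tilt 95
N 2 row [-0.0159, 0.0, 0.0287] [0.0, 7.5, -0.0]
grasp path z [0.274, 0.275] end q [ 41.   25.4 -37.3  50.4 -86.8 -67.9]
tilt 110
N 2 row [-0.0159, 0.0, 0.0287] [0.0, 7.5, 0.0]
grasp path z [0.274, 0.27] end q [ 45.2  34.5 -37.2  51.  -96.6 -75.8]
tilt 125
N 2 row [-0.0159, -0.0, 0.0287] [0.0, 7.5, -0.0]
grasp path z [0.263, 0.255] end q [  47.5   44.7  -36.    50.1 -106.   -82.8]
```

```bash

python3 -m inch '[-0.001,0.0025,-0.0106,0.88,-0.62,0.11,0,-0.008,0,0.0143,0,3.75,0,0,-0.008,0,0.0143,0,3.75,0,0,-0.008,0,0.0143,0,3.75,0,0,-0.008,0,0.0143,0,3.75,0,0,-0.008,0,0.0143,0,3.75,0,0,-0.008,0,0.0143,0,3.75,0,0,-0.008,0,0.0143,0,3.75,0,0,-0.008,0,0.0143,0,3.75,0,0,-0.008,0,0.0143,0,3.75,0,0,-0.008,0,0.0143,0,3.75,0,0,-0.008,0,0.0143,0,3.75,0,0,-0.008,0,0.0143,0,3.75,0,0,0,0,0,0,0,0,0,0,0,0,0,0,0,0]'
python3 - <<'E'
from s3 import *
x,B=T(lip,-84,125); screw(x,B)
from h import *
s=snap('side');crop(s['color'],180,450,100,290,2.8,'c4.png')
s=snap('top');crop(s['color'],250,420,100,220,4,'c4t.png')
E
```

```text
clock: 9.78
tool_pos: [0.559, 0.1923, 0.2488]
orientation: [-178.1, -7.0, -86.4]
force: [-0.5, -0.5, -1.1]
opening: 0.0139
N 1 row [-0.0064, 0.0137, 0.0209] [-1.57, 2.99, -2.42]
grasp path z [0.255] end q [  47.5   44.7  -36.    50.1 -106.   -82.8]
```

View pics/c4.png

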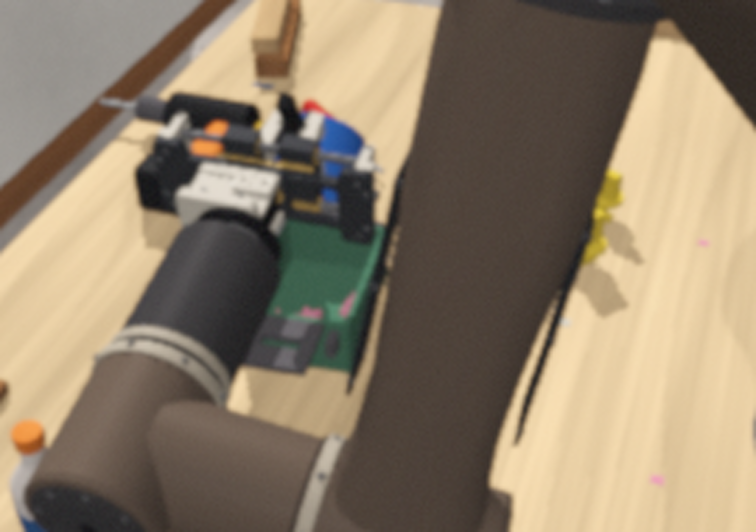

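View pics/c4t.png

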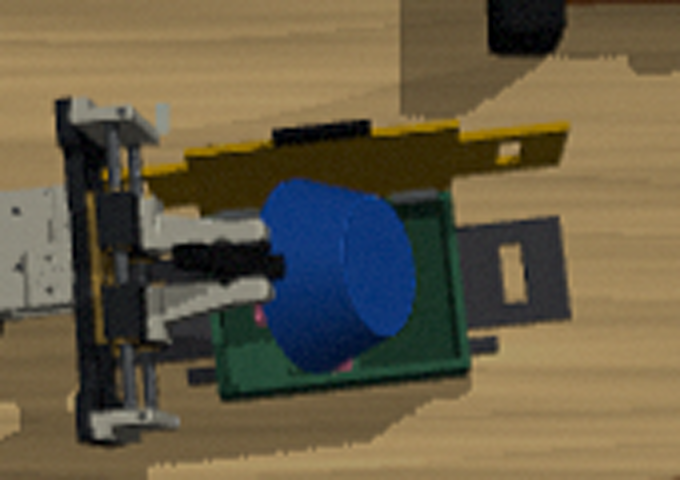

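```bash

python3 -m inch '[-0.0064,0.0137,0.0209,-1.57,2.99,-2.42,0,0,0,0,0,0,0,0,0,0,0,0,0,0,0]'
python3 - <<'E'
from s3 import *
lip2=lip+[0,0,.03]
x,B=T(lip2,-84,80); st=screw(x,B); x,B=T(lip+[0,.08,.08],-84,45); st=screw(x,B,start=st[:2],q=st[2])
E
```

```text
clock: 10.25
tool_pos: [0.5461, 0.1949, 0.2299]
orientation: [-179.8, -9.7, -84.1]
force: [-0.2, -0.2, -1.0]
opening: 0.0138
N 5 row [0.0228, -0.0, -0.0369] [-0.05, -8.94, 0.0]
grasp path z [0.272, 0.285, 0.294, 0.299, 0.301] end q [ 35.2  16.4 -34.2  46.7 -79.1 -55.6]
N 4 row [0.0002, -0.0021, -0.024] [-0.0, -8.75, -0.0]
grasp path z [0.302, 0.303, 0.304, 0.305] end q [ 24.2   9.4 -17.3  20.1 -70.9 -26.1]
```

```bash

python3 -m inch '[0.0228,0,-0.0369,0,-8.94,0,0,0.0228,0,-0.0369,0,-8.94,0,0,0.0228,0,-0.0369,0,-8.94,0,0,0.0228,0,-0.0369,0,-8.94,0,0,0.0228,0,-0.0369,0,-8.94,0,0,0,-0.002,-0.024,0,-8.75,0,0,0,-0.002,-0.024,0,-8.75,0,0,0,-0.002,-0.024,0,-8.75,0,0,0,-0.002,-0.024,0,-8.75,0,0,0,0,0,0,0,0,0]'
cat > s5.py <<'E'
from s3 import *
hy=-18.6
cup=np.array([.432,.314,.004])
x,A=tool_for_cup(cup,R.from_euler('z',hy,degrees=True),al,-1)
st=screw(x+np.array([0,0,.14]),A)
E
python3 s5.py
python3 - <<'E'
from h import *
s=snap('top');crop(s['color'],230,430,100,250,4,'c5.png')
E
```

```text
clock: 11.5
tool_pos: [0.5744, -0.0211, 0.468]
orientation: [-175.8, 72.9, -80.1]
force: [-0.3, 0.0, -1.6]
opening: 0.0139
N 8 row [0.0172, -0.0237, 0.0315] [-8.33, -4.75, 0.72]
grasp path z [0.288, 0.261, 0.238, 0.218, 0.203, 0.192, 0.185, 0.184] end q [ 34.9  26.3   5.  -20.  -84.6  41.2]
```

View pics/c5.png

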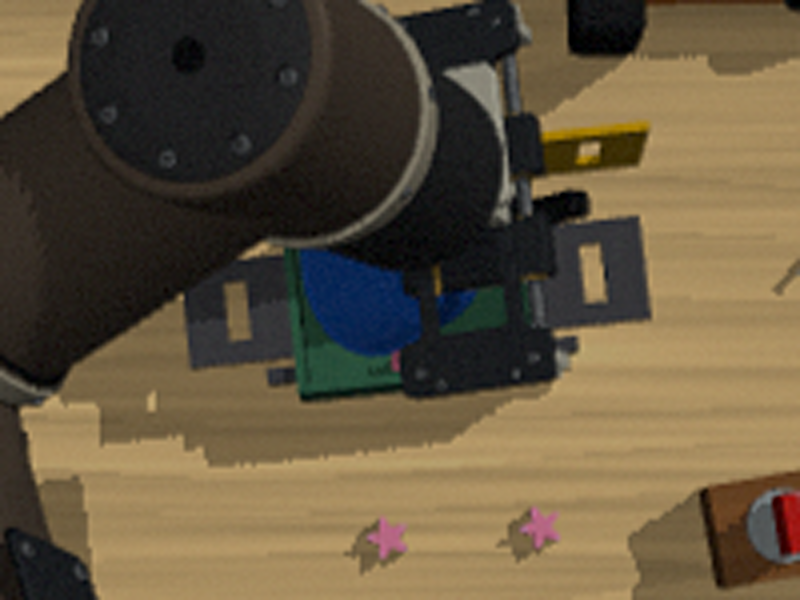

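Empty visible cup interior. Back over the mat.

```bash

python3 -m inch '[0.0172,-0.0237,0.0315,-8.33,-4.75,0.72,0,0.0172,-0.0237,0.0315,-8.33,-4.75,0.72,0,0.0172,-0.0237,0.0315,-8.33,-4.75,0.72,0,0.0172,-0.0237,0.0315,-8.33,-4.75,0.72,0,0.0172,-0.0237,0.0315,-8.33,-4.75,0.72,0,0.0172,-0.0237,0.0315,-8.33,-4.75,0.72,0,0.0172,-0.0237,0.0315,-8.33,-4.75,0.72,0,0.0172,-0.0237,0.0315,-8.33,-4.75,0.72,0,0,0,0,0,0,0,0]'
python3 s5.py
python3 - <<'E'
from h import *
s=snap('top');crop(s['color'],150,450,100,290,2.6,'c6.png')
E
```

```text
clock: 12.68
tool_pos: [0.5624, 0.2738, 0.3137]
orientation: [3.3, 63.4, 166.7]
force: [0.6, -0.6, -1.7]
opening: 0.0139
N 1 row [-0.0198, 0.0044, -0.0076] [1.41, 1.48, -2.33]
grasp path z [0.184] end q [ 34.9  26.3   5.  -20.  -84.6  41.2]
```

View pics/c6.png

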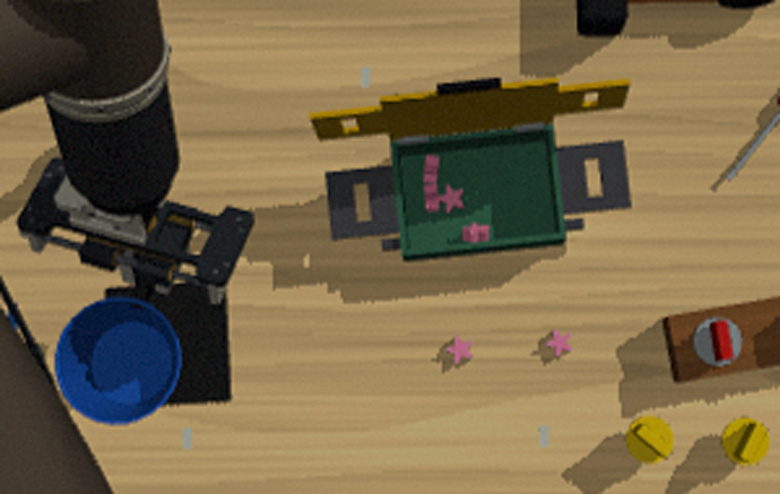

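```bash

python3 -m inch '[-0.0198,0.0044,-0.0076,1.41,1.48,-2.33,0,0,0,0,0,0,0,0]'
cat > s6.py <<'E'
from s3 import *
x,A=tool_for_cup(np.array([.432,.314,.004]),R.from_euler('z',-18.6,degrees=True),al,-1)
for dz in (.04,.003): print(dz); screw(x+np.array([0,0,dz]),A)
E
python3 s6.py
```

```text
clock: 12.98
tool_pos: [0.5778, 0.2632, 0.3295]
orientation: [0.4, 65.3, 161.4]
force: [-0.4, -0.2, -1.4]
opening: 0.0137
0.04
N 2 row [0.0465, -0.0009, -0.0202] [-0.17, -0.17, -0.01]
grasp path z [0.135, 0.084] end q [ 34.9  31.7  -0.  -20.6 -74.8  44.9]
0.003
N 3 row [0.0422, -0.0006, -0.0187] [-0.12, -0.11, -0.0]
grasp path z [0.139, 0.093, 0.047] end q [ 34.8  34.1  -1.4 -21.  -71.3  46.3]
```

```bash

python3 -m inch '[0.0465,-0.0009,-0.0202,0,0,0,0,0.0465,-0.0009,-0.0202,0,0,0,0,0,0,0,0,0,0,0]'
python3 s6.py
```

```text
clock: 13.35
tool_pos: [0.578, 0.2625, 0.2294]
orientation: [0.0, 65.6, 160.8]
force: [-0.4, 0.2, -0.8]
opening: 0.0134
0.04
N 1 row [0.0023, -0.0022, 0.0019] [-0.56, -0.65, 0.24]
grasp path z [0.084] end q [ 34.9  31.7  -0.  -20.6 -74.8  44.9]
0.003
N 1 row [0.036, -0.0022, -0.0134] [-0.56, -0.65, 0.24]
grasp path z [0.047] end q [ 34.8  34.1  -1.4 -21.  -71.3  46.3]
```

```bash

python3 -m inch '[0.016,-0.0022,-0.006,-0.5,-0.6,0.2,0,0.01,0,-0.004,0,0,0,0,0.006,0,-0.0025,0,0,0,0,0.003,0,-0.0014,0,0,0,0,0,0,0,0,0,0,0]'
python3 s6.py; python3 - <<'E'
from h import *
from cupm import cupmeas
s=snap('top');cupmeas(s)
E
```

```text
clock: 13.98
tool_pos: [0.5792, 0.2656, 0.1955]
orientation: [-0.8, 65.3, 160.6]
force: [0.7, -0.3, -2.2]
opening: 0.014
0.04
N 1 row [-0.0285, 0.0009, 0.0161] [0.08, -0.35, 0.32]
grasp path z [0.084] end q [ 34.9  31.7  -0.  -20.6 -74.8  44.9]
0.003
N 1 row [0.0052, 0.0011, 0.0006] [0.08, -0.35, 0.32]
grasp path z [0.047] end q [ 34.8  34.1  -1.4 -21.  -71.3  46.3]
cup ell [434.4 316.7] [119.1 120.8]
handle n 36 rmax 0.086 dir mean -17.81 line 34.86 mid [0.5029 0.2947] z 0.057
```

```bash

python3 -m inch '[0.003,0,-0.0013,0,0,0,0,0.002,0,-0.0009,0,0,0,0,0,0,0,0,0,0,0]'
python3 -m inch '[0.001,0,-0.0004,0,0,0,0,0,0,0,0,0,0,0]'
```

```text
clock: 14.4
tool_pos: [0.5797, 0.2659, 0.1916]
orientation: [-1.0, 65.4, 160.4]
force: [-0.9, -0.2, 0.8]
opening: 0.0135
clock: 14.65
tool_pos: [0.5798, 0.2659, 0.1911]
orientation: [-1.1, 65.5, 160.4]
force: [-0.5, 0.1, 2.1]
opening: 0.0139
```

```bash

python3 -m inch '[0,0,0,0,0,0,0.0876,0,0,0,0,0,0,0.0876,0,0,0,0,0,0,0.0876,0,0,0,0,0,0,0.0876,0,0,0,0,0,0,0.0876,0,0,0,0,0,0,0.0876,0,0,0,0,0,0,0.0876]'
python3 -m inch '[-0.03,0,0,0,0,0,0.0876,-0.04,0,0,0,0,0,0.0876,-0.05,0,0,0,0,0,0.0876,-0.05,0,0,0,0,0,0.0876,0,0,0,0,0,0,0.0876]'
python3 - <<'E'
from h import *
from cupm import cupmeas
s=snap('top');cupmeas(s);np.savez('top3.npz',**s)
crop(s['color'],150,450,100,290,2.6,'c7.png')
from meas import meas
meas(s)
E
```

```text
clock: 15.52
tool_pos: [0.5793, 0.266, 0.1901]
orientation: [-1.0, 65.4, 160.5]
force: [-0.3, 0.1, 0.4]
opening: 0.0784
clock: 16.15
tool_pos: [0.6477, 0.2416, 0.3487]
orientation: [-0.7, 65.4, 160.8]
force: [-0.9, 0.6, -0.5]
opening: 0.0876
cup ell [436.6 315.2] [116.3 120.1]
handle n 156 rmax 0.14 dir mean -18.78 line -18.75 mid [0.5331 0.2824] z 0.052
pink px [316. 162.] n 27 rect [623.5  27.4] [11.2 14.2] 89.8 circ [623.5  28.8] 8.2 mean [623.7  28. ]
pink px [315. 170.] n 33 rect [601.   30.3] [11.2 19.7] 89.8 circ [601.6  30.3] 10.8 mean [601.8  29.9]
pink px [321. 177.] n 70 rect [585.4  15. ] [36.2 28.1] 89.7 circ [584.  15.] 20.6 mean [583.7  13.9]
pink px [333. 189.] n 57 rect [548.7 -18.2] [25.  16.8] 89.6 circ [548.7 -18.2] 13.7 mean [548.  -18.5]
pink px [365. 232.] n 44 rect [ 429.  -107.1] [24.  22.2] 58.5 circ [ 430.3 -106.3] 13.3 mean [ 429.9 -105.9]
pink px [327. 234.] n 46 rect [ 4.239e+02 -4.000e-01] [23.5 22.6] 18.1 circ [422.7  -1.8] 13.4 mean [423.1  -1. ]
green px [335. 174.] n 2510 rect [584.4 -20.6] [123.4 169.9] 5.7 circ [585.7 -20.1] 100.9 mean [584.1 -24.
[... 1236 characters left out ...]
.9] 8.7 circ [306.4 413.5] 124.1 mean [301.7 419.2]
dark px [236. 290.] n 296 rect [271.  247.8] [84.1 38.7] 37.5 circ [277.2 239.3] 42.5 mean [273.3 244.8]
steel px [198. 141.] n 379 rect [674.7 344.6] [109.5  39. ] 63.9 circ [674.2 344.8] 55.1 mean [674.6 343.8]
steel px [378. 168.] n 543 rect [ 599. -140.] [68.1 68.3] 6.0 circ [ 599.5 -140.4] 47.1 mean [ 598.9 -140.1]
steel px [290. 184.] n 280 rect [558.2  97.3] [37.8 68.9] 8.3 circ [558.1  96.1] 37.6 mean [556.5  95. ]
steel px [454. 227.] n 96 rect [ 438.7 -338.7] [43.3 21.6] 21.6 circ [ 441.  -344.5] 21.8 mean [ 439.  -338.4]
steel px [421. 233.] n 90 rect [ 422.  -250.9] [42.7 20. ] 19.8 circ [ 423.6 -255.2] 21.8 mean [ 423.5 -250.8]
```

View pics/c7.png

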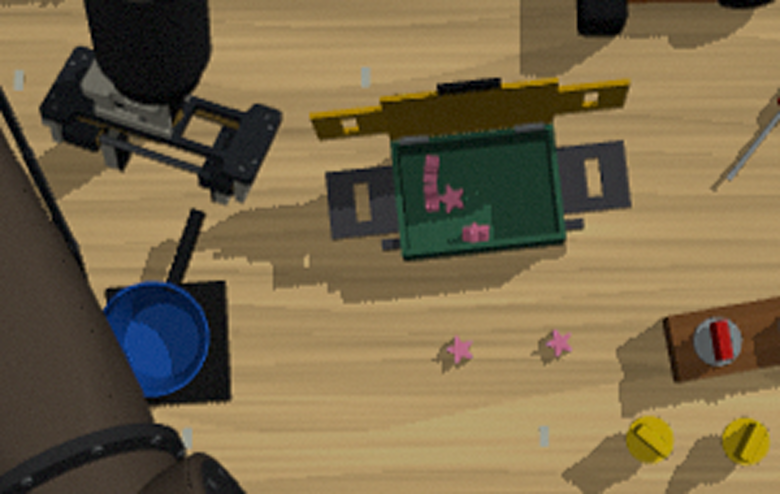

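```bash
cat > goto.py <<'E'
from plan import *
import sys
def down(gx,gy,gz,yaw,lean=0,leandir=0):
    """grasp point pose, tool down, tool y axis at world yaw deg"""
    y=[np.cos(np.radians(yaw)),np.sin(np.radians(yaw)),0]
    A=toolR([0,0,-1],y); return np.array([gx,gy,gz])-A.apply([G,0,0]),A
if __name__=='__main__':
    a=list(map(float,sys.argv[1:5])); x,A=down(*a); screw(x,A)
E
for y in 90 -90 ; do python3 goto.py 0.4231 -0.001 0.12 $y; done
```

```text
N 17 row [0.0007, 0.0157, -0.0227] [9.29, 0.35, -2.04]
grasp path z [0.191, 0.172, 0.155, 0.142, 0.132, 0.126, 0.123, 0.121, 0.12] end q [  26.8    4.   -39.7   -0.   -46.3 -116.8]
N 7 row [0.0151, 0.0404, 0.0223] [-2.61, 3.51, 0.6]
grasp path z [0.194, 0.184, 0.173, 0.161, 0.148, 0.134, 0.12] end q [ 26.8   4.  -39.7  -0.  -46.3  63.2]
```

```bash

python3 -m inch '[0.0151,0.0404,0.0223,-2.61,3.51,0.6,0.0876,0.0151,0.0404,0.0223,-2.61,3.51,0.6,0.0876,0.0151,0.0404,0.0223,-2.61,3.51,0.6,0.0876,0.0151,0.0404,0.0223,-2.61,3.51,0.6,0.0876,0.0151,0.0404,0.0223,-2.61,3.51,0.6,0.0876,0.0151,0.0404,0.0223,-2.61,3.51,0.6,0.0876,0.0151,0.0404,0.0223,-2.61,3.51,0.6,0.0876,0,0,0,0,0,0,0.0876]'
python3 goto.py 0.4231 -0.001 0.12 -90
python3 - <<'E'
from h import *
s,P,st=wsnap('w3.png')
h=hsv(s);m=(h[...,0]>160)&(h[...,0]<177)&(h[...,1]>60)&(h[...,2]>100)
for b,stt,c in blobs(m,40):
    print(c.round(),stt[4],np.nanmedian(P[b],0).round(4))
E
```

```text
clock: 17.2
tool_pos: [0.4094, -0.0103, 0.2661]
orientation: [68.2, 89.5, -111.0]
force: [0.7, 0.4, 1.3]
opening: 0.0881
N 1 row [-0.013, -0.009, -0.0138] [0.82, 0.17, -0.42]
grasp path z [0.12] end q [ 26.8   4.  -39.7   0.  -46.3  63.2]
[330.  22.] 535 [ 0.546  -0.0181  0.0269]
[434. 180.] 431 [ 0.4304 -0.1056  0.0138]
[305. 185.] 563 [ 0.4244 -0.0012  0.0137]
```

View pics/w3.png

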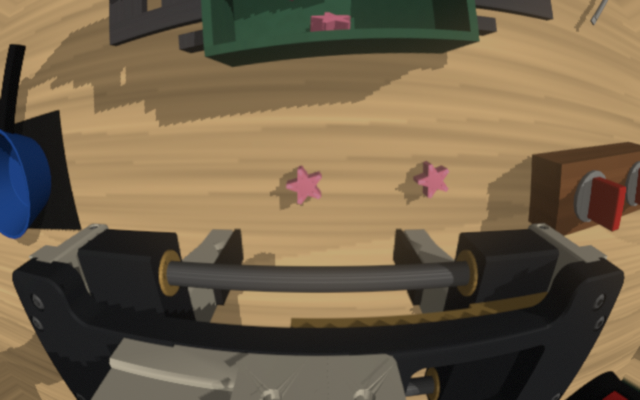

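```bash
python3 goto.py 0.4238 -0.001 0.05 -90
```

```text
N 2 row [0.0289, -0.0041, -0.0064] [0.42, 0.03, -0.19]
grasp path z [0.079, 0.05] end q [ 26.8  10.9 -44.3  -0.  -34.8  63.2]
```

```bash

python3 -m inch '[0.0289,-0.0041,-0.0064,0.42,0,-0.19,0.0876,0.0289,-0.0041,-0.0064,0.42,0,-0.19,0.0876,0,0,0,0,0,0,0.0876]'
python3 goto.py 0.4238 -0.001 0.0215 -90
```

```text
clock: 17.62
tool_pos: [0.4256, 0.0008, 0.2081]
orientation: [-109.6, 89.9, 70.4]
force: [0.1, -0.5, -0.2]
opening: 0.0877
N 1 row [0.0276, 0.0018, 0.0018] [0.03, -0.02, 0.07]
grasp path z [0.021] end q [ 26.8  14.1 -46.   -0.  -29.9  63.2]
```

```bash

python3 -m inch '[0.0276,0.0018,0.0018,0,0,0,0.05,0,0,0,0,0,0,0.02,0,0,0,0,0,0,0,0,0,0,0,0,0,0,0,0,0,0,0,0,0,0,0,0,0,0,0,0,0,0,0,0,0,0,0]'
python3 goto.py 0.4238 -0.001 0.0215 -90
```

```text
clock: 18.5
tool_pos: [0.4264, 0.0009, 0.1852]
orientation: [-151.4, 89.6, 28.8]
force: [-0.2, -0.5, -0.9]
opening: 0.0256
N 1 row [0.0047, 0.0019, 0.0026] [0.18, -0.37, 0.2]
grasp path z [0.021] end q [ 26.8  14.1 -46.   -0.  -29.9  63.2]
```

```bash

python3 -m inch '[0,0,0,0,0,0,0,0,0,0,0,0,0,0]'
python3 -m inch '[-0.04,0,0,0,0,0,0,-0.05,0,0,0,0,0,0,-0.05,0,0,0,0,0,0,0,0,0,0,0,0,0]'
python3 goto.py 0.575 -0.045 0.14 -84
python3 - <<'E'
from h import *
wsnap('w4.png')
E
```

```text
clock: 18.75
tool_pos: [0.4263, 0.0009, 0.1852]
orientation: [-151.2, 89.6, 28.9]
force: [-0.5, -0.7, 0.4]
opening: 0.0258
clock: 19.25
tool_pos: [0.4254, 0.0003, 0.3288]
orientation: [-154.4, 89.8, 25.7]
force: [-0.1, 0.4, -0.1]
opening: 0.0255
N 3 row [0.01, 0.0169, -0.0493] [-1.94, -0.06, 0.03]
grasp path z [0.16, 0.15, 0.14] end q [ 14.9  16.6 -20.    0.  -53.4  81.1]
```

View pics/w4.png

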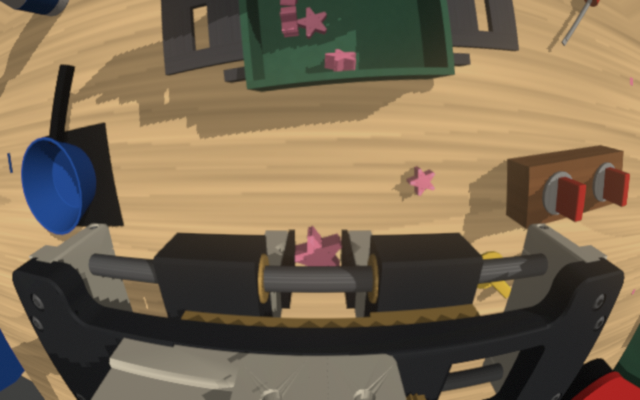

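```bash

python3 -m inch '[0.01,0.0169,-0.0493,-1.94,0,0,0,0.01,0.0169,-0.0493,-1.94,0,0,0,0.01,0.0169,-0.0493,-1.94,0,0,0,0,0,0,0,0,0,0]'
python3 goto.py 0.575 -0.05 0.09 -84
```

```text
clock: 19.8
tool_pos: [0.577, -0.0464, 0.2911]
orientation: [-15.0, 89.7, 171.3]
force: [-1.2, -0.1, -0.8]
opening: 0.0255
N 1 row [0.0421, 0.0034, 0.0021] [0.25, 0.31, 0.08]
grasp path z [0.09] end q [ 14.4  19.9 -23.    0.  -47.1  81.6]
```

```bash

python3 -m inch '[0.0421,0.0034,0.0021,0,0,0,0,0,0,0,0,0,0,0,0,0,0,0,0,0,0.0876,0,0,0,0,0,0,0.0876,0,0,0,0,0,0,0.0876,0,0,0,0,0,0,0.0876]'
python3 -m inch '[-0.05,0,0,0,0,0,0.0876,-0.02,0,0,0,0,0,0.0876,0,0,0,0,0,0,0.0876]'
python3 goto.py 0.4302 -0.1058 0.10 -90
python3 - <<'E'
from h import *
s=snap('top');crop(s['color'],150,450,100,290,2.6,'c8.png')
from meas import meas
meas(s)
s,P,st=wsnap('w5.png')
h=hsv(s);m=(h[...,0]>160)&(h[...,0]<177)&(h[...,1]>60)&(h[...,2]>100)
for b,stt,c in blobs(m,40):
    print(c.round(),stt[4],np.nanmedian(P[b],0).round(4))
E
```

```text
clock: 20.55
tool_pos: [0.5743, -0.0495, 0.2498]
orientation: [-12.0, 89.7, 174.3]
force: [-0.4, -0.6, 0.2]
opening: 0.06
clock: 20.92
tool_pos: [0.5746, -0.0494, 0.3227]
orientation: [-16.8, 89.7, 169.5]
force: [-0.0, -0.3, 0.2]
opening: 0.0863
N 4 row [0.016, 0.0116, 0.037] [1.57, 0.06, 0.01]
grasp path z [0.148, 0.132, 0.116, 0.1] end q [ 11.8   7.6 -38.8   0.  -43.5  78.2]
pink px [343. 183.] n 44 rect [565.1 -49.2] [19.2 23.8] 21.5 circ [564.5 -49. ] 13.2 mean [565.  -48.3]
pink px [333. 189.] n 53 rect [548.7 -18.2] [25.  16.8] 89.6 circ [548.7 -18.2] 13.7 mean [548.4 -18.3]
pink px [365. 232.] n 44 rect [ 429.  -107.1] [24.  22.2] 58.5 circ [ 430.3 -106.3] 13.3 mean [ 429.9 -105.9]
green px [335. 189.] n 785 rect [546.  -21.9] [171.3  61.9] 89.3 circ [555.8 -22.1] 87.6 mean [542.9 -24.9]
blue px [203. 230.] n 1160 rect [435.  327.2] [117.9  91.6] 0.8 circ [436. 321.] 62.6 mean [436.1 329.1]
red px [457. 135.] n 105 rect [ 685.9 -349.7] [20.9 44. ] 48.2 circ [ 684.1 -351.9] 22.9 mean [ 683.  -348.7]
red px [461. 225.] n 111 rect [ 444.5 -352.4] [37.3 20.2] 11.0 circ [ 444.7 -35
[... 1118 characters left out ...]
el px [355. 166.] n 62 rect [607.7 -83.3] [21.5 98.5] 19.2 circ [616.2 -80.3] 49.3 mean [604.6 -80.2]
steel px [286. 180.] n 297 rect [579.4 101.6] [82.6 72.3] 7.0 circ [579.7  99.7] 53.6 mean [566.4 106.4]
steel px [330. 175.] n 89 rect [576.8 -12.3] [43.7 22.8] 44.3 circ [581.4 -17. ] 22.4 mean [579.9 -11.4]
steel px [454. 227.] n 102 rect [ 439.7 -338.9] [48.2 22.7] 19.0 circ [ 442.9 -348. ] 24.1 mean [ 439.6 -338.6]
steel px [421. 233.] n 92 rect [ 422.2 -251.1] [42.4 20.5] 18.4 circ [ 423.6 -255.2] 21.8 mean [ 423.9 -250.8]
[246. 157.] 1462 [0.5913 0.0228 0.0228]
[317. 194.] 475 [ 0.5664 -0.049   0.0196]
[284. 212.] 573 [ 0.5479 -0.0197  0.0259]
[353. 306.] 299 [ 0.4326 -0.1057  0.0133]
```

View pics/c8.png

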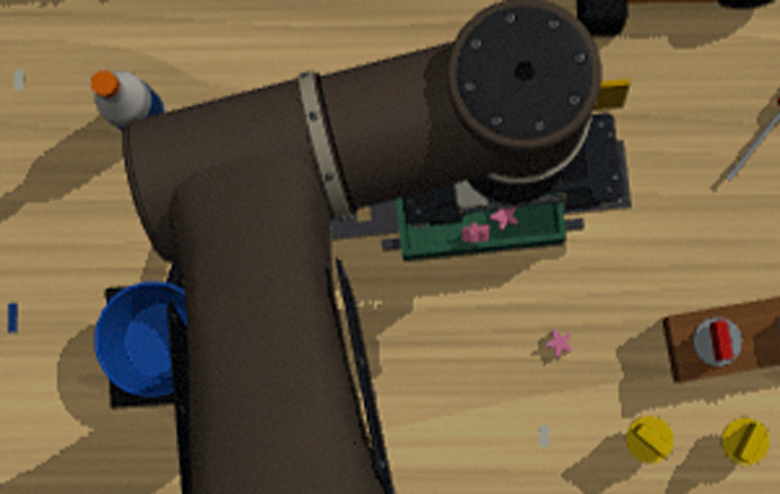

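View pics/w5.png

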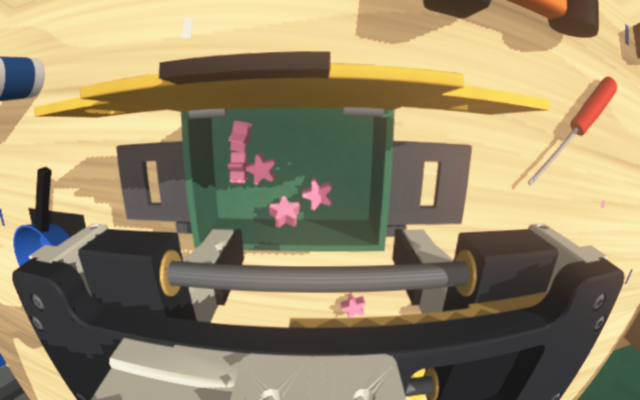

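```bash

python3 -m inch '[0.016,0.0116,0.037,1.57,0,0,0.0876,0.016,0.0116,0.037,1.57,0,0,0.0876,0.016,0.0116,0.037,1.57,0,0,0.0876,0.016,0.0116,0.037,1.57,0,0,0.0876,0,0,0,0,0,0,0.0876]'
python3 goto.py 0.4305 -0.1058 0.05 -90
python3 - <<'E'
from h import *
s,P,st=wsnap()
h=hsv(s);m=(h[...,0]>160)&(h[...,0]<177)&(h[...,1]>60)&(h[...,2]>100)
for b,stt,c in blobs(m,40):
    print(c.round(),stt[4],np.nanmedian(P[b],0).round(4))
E
```

```text
clock: 21.65
tool_pos: [0.4222, -0.1075, 0.2505]
orientation: [2.4, 89.1, -177.8]
force: [0.8, 0.0, 0.5]
opening: 0.0875
N 1 row [0.0413, -0.0017, -0.009] [-0.26, 0.94, -0.04]
grasp path z [0.05] end q [ 11.8  12.5 -42.   -0.  -35.5  78.2]
[159.   5.] 273 [0.5796 0.008  0.0196]
[232.  13.] 681 [ 0.5639 -0.0494  0.0196]
[132.  10.] 203 [0.5769 0.0266 0.028 ]
[191.  38.] 573 [ 0.5475 -0.022   0.0269]
[317. 195.] 626 [ 0.4306 -0.1063  0.0137]
```

```bash

python3 -m inch '[0.0413,-0.0017,-0.009,-0.26,0.94,0,0.0876,0,0,0,0,0,0,0.0876]'
python3 goto.py 0.4305 -0.106 0.0205 -90
```

```text
clock: 21.95
tool_pos: [0.4345, -0.105, 0.2095]
orientation: [168.1, 89.7, -11.7]
force: [-0.9, 0.6, 0.3]
opening: 0.0877
N 1 row [0.0299, 0.001, 0.0041] [0.14, -0.25, -0.05]
grasp path z [0.021] end q [ 11.8  15.7 -43.6  -0.  -30.7  78.2]
```

```bash

python3 -m inch '[0.029,0.001,0.0041,0,0,0,0.06,0,0,0,0,0,0,0.03,0,0,0,0,0,0,0,0,0,0,0,0,0,0,0,0,0,0,0,0,0,0,0,0,0,0,0,0,0,0,0,0,0,0,0,0,0,0,0,0,0,0]'
python3 -m inch '[-0.04,0,0,0,0,0,0,-0.05,0,0,0,0,0,0,-0.04,0,0,0,0,0,0,0,0,0,0,0,0,0]'
python3 goto.py 0.572 -0.072 0.13 -84
```

```text
clock: 22.95
tool_pos: [0.4351, -0.105, 0.1863]
orientation: [177.0, 89.3, -2.7]
force: [-1.1, 0.5, -0.4]
opening: 0.0249
clock: 23.45
tool_pos: [0.4333, -0.1051, 0.3195]
orientation: [170.1, 89.5, -9.6]
force: [0.2, 0.2, -0.9]
opening: 0.0248
N 3 row [0.0104, -0.0092, -0.0466] [-1.9, -0.16, -0.04]
grasp path z [0.15, 0.14, 0.13] end q [ 12.3  17.2 -20.7   0.  -52.1  83.7]
```

```bash

python3 -m inch '[0.0104,-0.0092,-0.0466,-1.9,-0.16,0,0,0.0104,-0.0092,-0.0466,-1.9,-0.16,0,0,0.0104,-0.0092,-0.0466,-1.9,-0.16,0,0,0,0,0,0,0,0,0]'
python3 goto.py 0.585 -0.07 0.093 -84
```

```text
clock: 23.95
tool_pos: [0.5746, -0.0714, 0.2858]
orientation: [41.5, 89.9, -132.4]
force: [-0.7, -0.4, -1.3]
opening: 0.0247
N 1 row [0.0338, -0.0003, -0.0105] [0.14, 0.08, -0.07]
grasp path z [0.093] end q [ 12.2  20.7 -21.3  -0.  -48.1  83.8]
```

```bash

python3 -m inch '[0.0338,0,-0.0105,0,0,0,0,0,0,0,0,0,0,0,0,0,0,0,0,0,0.0876,0,0,0,0,0,0,0.0876,0,0,0,0,0,0,0.0876,0,0,0,0,0,0,0.0876]'
python3 -m inch '[-0.05,0,0,0,0,0,0.0876,-0.06,0,0,0,0,0,0.0876,-0.06,0,0,0,0,0,0.0876,-0.04,0,0,0,0,0,0.0876,0,0,0,0,0,0,0.0876]'
python3 - <<'E'
from h import *
s,P,st=wsnap('w6.png'); np.savez('w6.npz',P=P,**s)
h=hsv(s);m=(h[...,0]>160)&(h[...,0]<177)&(h[...,1]>60)&(h[...,2]>100)
for b,stt,c in blobs(m,40):
    print(c.round(),stt[4],np.nanmedian(P[b],0).round(4))
E
```

```text
clock: 24.7
tool_pos: [0.5833, -0.0708, 0.2527]
orientation: [37.3, 89.9, -136.6]
force: [-0.5, 0.1, -0.3]
opening: 0.0591
clock: 25.32
tool_pos: [0.5825, -0.071, 0.4714]
orientation: [116.4, 89.9, -57.5]
force: [0.5, -0.4, -1.2]
opening: 0.0877
[61.  5.] 99 [0.8349 0.4137 0.0276]
[254. 145.] 536 [0.5904 0.0235 0.0233]
[310. 166.] 404 [ 0.5723 -0.0616  0.0207]
[279. 181.] 240 [ 0.5472 -0.02    0.0263]
```

View pics/w6.png

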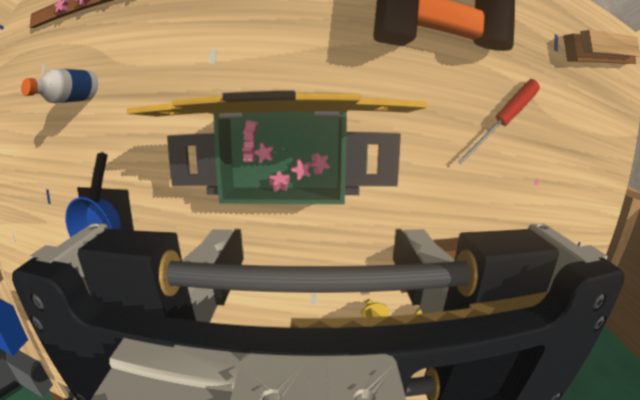

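```bash
python3 - <<'E'
from goto import *
x,A=down(.715,-.008,.30,-84); st=screw(x,A)
x,A=down(.715,-.008,.17,-84); st=screw(x,A,start=st[:2],q=st[2])
E
```

```text
N 3 row [0.0034, -0.0162, -0.0463] [0.03, 0.04, -0.02]
grasp path z [0.307, 0.303, 0.3] end q [ 14.9  23.   11.3   0.  -78.3  81.1]
N 3 row [0.0433, 0.0, 0.0] [-0.0, -0.0, -0.0]
grasp path z [0.257, 0.213, 0.17] end q [ 14.9  27.    0.7  -0.  -63.7  81.1]
```

```bash

python3 -m inch '[0.0034,-0.0162,-0.0463,0,0,0,0.03,0.0034,-0.0162,-0.0463,0,0,0,0,0.0034,-0.0162,-0.0463,0,0,0,0,0,0,0,0,0,0,0,0,0,0,0,0,0,0,0,0,0,0,0,0,0]'
python3 - <<'E'
from goto import *
x,A=down(.715,-.008,.17,-84); st=screw(x,A)
from h import *
s=snap('top');crop(s['color'],230,430,60,210,4,'c9.png')
s=snap('side');crop(s['color'],180,450,100,290,2.8,'c9s.png')
E
```

```text
clock: 26.12
tool_pos: [0.7164, -0.0067, 0.4513]
orientation: [1.7, 89.3, -172.3]
force: [-0.2, -0.7, 0.1]
opening: 0.0337
N 3 row [0.0408, 0.0004, 0.0002] [-0.0, 0.23, -0.01]
grasp path z [0.252, 0.211, 0.17] end q [ 14.9  27.    0.7  -0.  -63.7  81.1]
```

View pics/c9s.png

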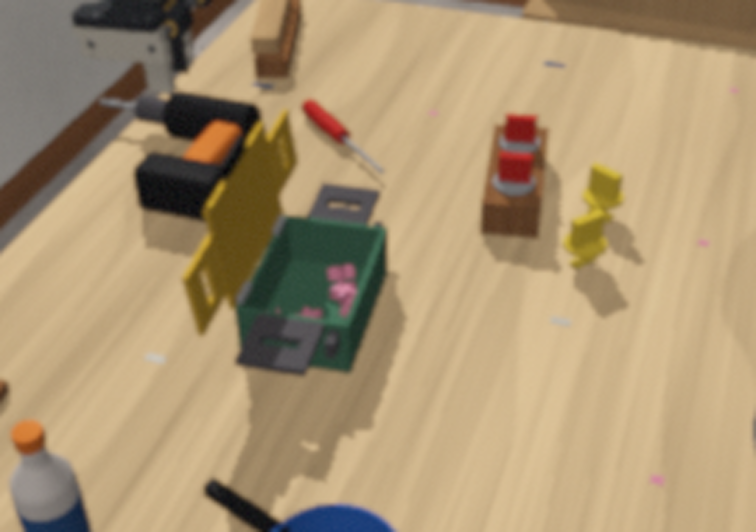

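```bash

python3 -m inch '[0.0408,0,0,0,0.23,0,0,0.0408,0,0,0,0.23,0,0,0.0408,0,0,0,0.23,0,0,0,0,0,0,0,0,0]'
python3 - <<'E'
from goto import *
x,A=down(.715,-.008,.17,-84); st=screw(x,A)
# push direction local -x to hinge+(-)...
c,s=np.cos(np.radians(6)),np.sin(np.radians(6))
x2,A=down(.5845+c*.02,-.0211+s*.02,.17,-84); st=screw(x2,A,start=(x,A),q=st[2],vmax=.02)
E
```

```text
clock: 26.72
tool_pos: [0.714, -0.0085, 0.3321]
orientation: [-177.8, 89.5, 8.1]
force: [-0.4, -0.1, 1.2]
opening: 0.0005
N 1 row [0.0031, -0.0004, -0.0011] [-0.08, -0.54, 0.02]
grasp path z [0.17] end q [ 14.9  27.    0.7   0.  -63.7  81.1]
N 6 row [0.0, -0.0001, 0.0185] [-0.0, -0.0, -0.0]
grasp path z [0.17, 0.17, 0.17, 0.17, 0.17, 0.17] end q [ 16.7  17.3 -14.4  -0.  -58.2  79.3]
```

```bash

python3 -m inch '[0,0,0.015,0,0,0,0,0,0,0.015,0,0,0,0,0,0,0.015,0,0,0,0,0,0,0.015,0,0,0,0]'
python3 -m inch '[0,0,0.015,0,0,0,0,0,0,0.015,0,0,0,0,0,0,0.015,0,0,0,0]'
python3 - <<'E'
from h import *
s=snap('side');crop(s['color'],180,450,100,290,2.8,'c10.png')
E
```

```text
clock: 27.22
tool_pos: [0.6537, -0.0154, 0.339]
orientation: [179.6, 88.9, 5.6]
force: [3.0, 0.5, -1.4]
opening: 0.0004
clock: 27.6
tool_pos: [0.6059, -0.0203, 0.3392]
orientation: [-179.9, 88.7, 6.1]
force: [1.2, 0.2, -0.6]
opening: 0.0008
```

View pics/c10.png

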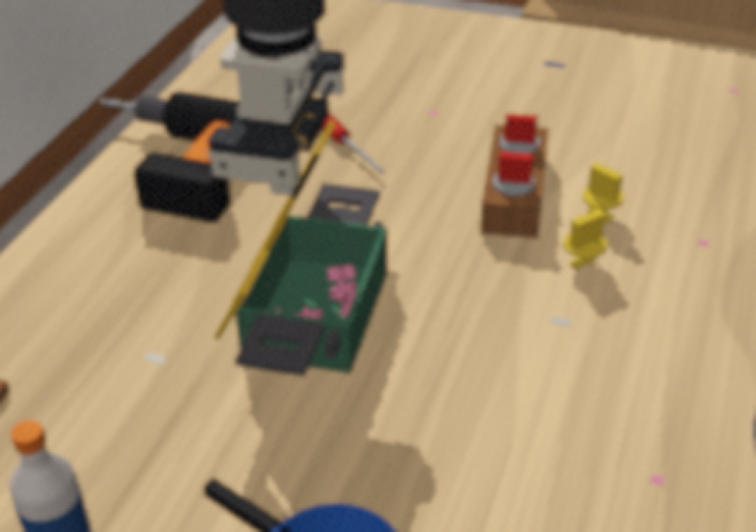

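```bash

python3 -m inch '[0,0,0.015,0,0,0,0,0,0,0.015,0,0,0,0,-0.03,0,0,0,0,0,0.0,-0.05,0,0,0,0,0,0.0]'
python3 goto.py 0.43 -0.265 0.20 -80
python3 - <<'E'
from h import *
s=snap('side');crop(s['color'],180,450,100,290,2.8,'c11.png')
E
```

```text
clock: 28.15
tool_pos: [0.5686, -0.0244, 0.4157]
orientation: [176.3, 89.4, 2.2]
force: [1.0, 0.1, 0.2]
opening: 0.0003
N 6 row [0.0093, 0.0367, 0.0283] [-0.68, -0.1, -0.01]
grasp path z [0.247, 0.238, 0.228, 0.219, 0.209, 0.2] end q [ -9.3   6.6 -24.2   0.  -59.2 109.3]
```

View pics/c11.png

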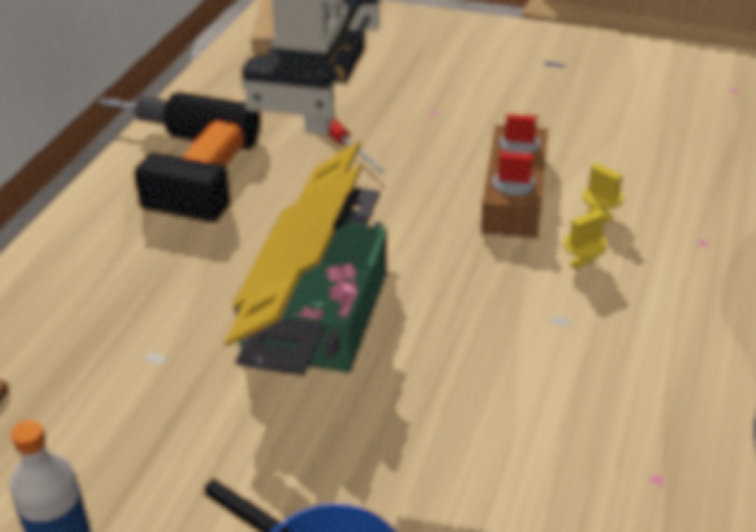

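```bash

python3 -m inch '[0.0093,0.0367,0.0283,-0.68,-0.1,0,0,0.0093,0.0367,0.0283,-0.68,-0.1,0,0.0876,0.0093,0.0367,0.0283,-0.68,-0.1,0,0.0876,0.0093,0.0367,0.0283,-0.68,-0.1,0,0.0876,0.0093,0.0367,0.0283,-0.68,-0.1,0,0.0876,0.0093,0.0367,0.0283,-0.68,-0.1,0,0.0876,0,0,0,0,0,0,0.0876,0,0,0,0,0,0,0.0876,0,0,0,0,0,0,0.0876]'
python3 goto.py 0.4294 -0.2646 0.15 -80.2
python3 - <<'E'
from h import *
s,P,st=wsnap('w7.png'); np.savez('w7.npz',P=P,**s)
h=hsv(s);m=((h[...,0]<5)|(h[...,0]>176))&(h[...,1]>150)&(h[...,2]>60)&(abs(P[...,2]-.086)<.006)
for b,stt,c in blobs(m,60):
    q=P[b]; rc=cv2.minAreaRect((q[:,:2]*1000).astype(np.float32))
    print(c.round(),stt[4],np.nanmedian(q,0).round(4),np.round(rc[0],1),np.round(rc[1],1),round(rc[2],1))
s=snap('top','top4.png');np.savez('top4.npz',**s);crop(s['color'],230,500,110,290,2.9,'c12.png')
E
```

```text
clock: 29.32
tool_pos: [0.4258, -0.271, 0.3652]
orientation: [169.8, 89.2, 0.1]
force: [-0.7, 0.2, -0.7]
opening: 0.0747
N 2 row [0.0281, -0.0029, -0.002] [0.27, -0.41, -0.07]
grasp path z [0.178, 0.15] end q [ -9.3   9.5 -28.1  -0.  -52.3 109.1]
[313. 193.] 573 [ 0.4304 -0.2667  0.0858] [ 429.6 -266.7] [38.7 11.9] 8.7
[412. 195.] 497 [ 0.4451 -0.3546  0.0858] [ 444.5 -355. ] [38.5 12.4] 12.1
```

View pics/w7.png

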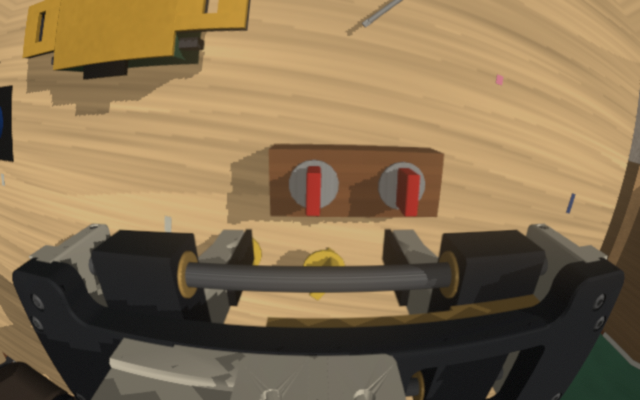

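View pics/c12.png

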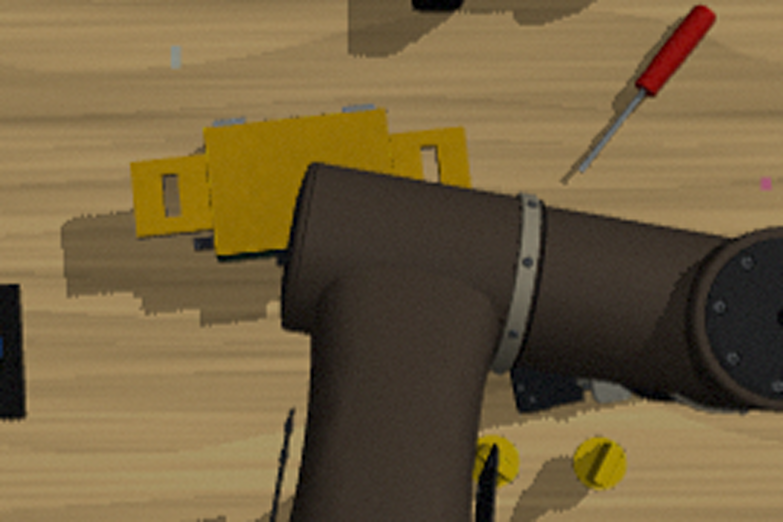

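```bash
python3 - <<'E'
from h import *
s=np.load('w7.npz');crop(s['color'],220,460,130,300,3.3,'c13.png')
E
python3 goto.py 0.430 -0.2662 0.13 -80.2
```

```text
N 2 row [0.0381, -0.002, -0.002] [0.29, -0.41, -0.07]
grasp path z [0.168, 0.13] end q [ -9.5  11.  -29.4   0.  -49.6 109.3]
```

View pics/c13.png

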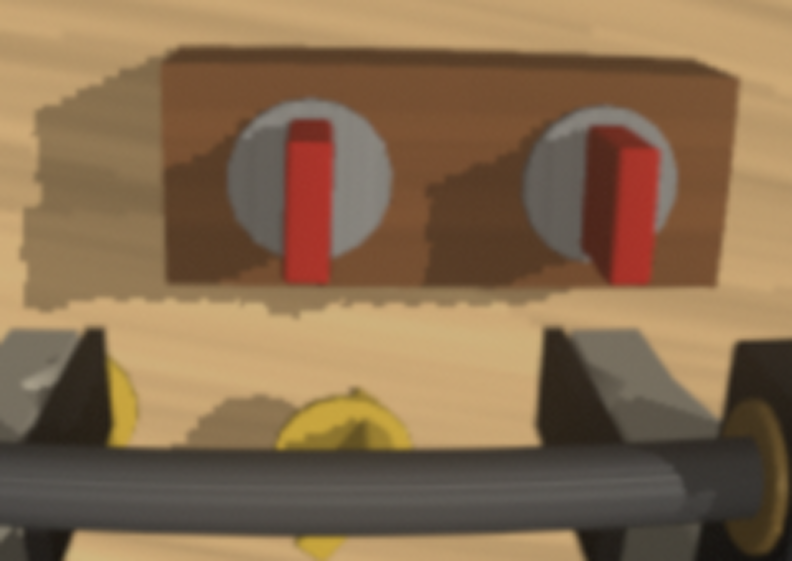

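```bash

python3 -m inch '[0.0381,-0.002,-0.002,0.29,-0.41,0,0.06,0.0381,-0.002,-0.002,0.29,-0.41,0,0.06,0,0,0,0,0,0,0.06]'
python3 goto.py 0.430 -0.2662 0.074 -80.2
```

```text
clock: 29.8
tool_pos: [0.4321, -0.2645, 0.289]
orientation: [126.2, 89.7, -43.8]
force: [0.7, -0.2, 0.8]
opening: 0.0635
N 2 row [0.028, 0.0006, 0.0012] [0.1, -0.09, -0.12]
grasp path z [0.102, 0.074] end q [ -9.5  15.4 -32.9  -0.  -41.7 109.3]
```

```bash

python3 -m inch '[0.028,0.0006,0.0012,0.1,0,-0.12,0.06,0.0275,0.0006,0.0012,0.1,0,-0.12,0.06,0,0,0,0,0,0,0.06]'
python3 goto.py 0.430 -0.2662 0.074 -80.2
python3 - <<'E'
from h import *
wsnap('w8.png')
E
```

```text
clock: 30.18
tool_pos: [0.4334, -0.2659, 0.2372]
orientation: [159.6, 89.5, -10.4]
force: [0.8, -0.5, 0.2]
opening: 0.0601
N 1 row [0.0042, -0.0003, 0.0034] [0.24, -0.49, -0.18]
grasp path z [0.074] end q [ -9.5  15.4 -32.9  -0.  -41.7 109.3]
```

View pics/w8.png

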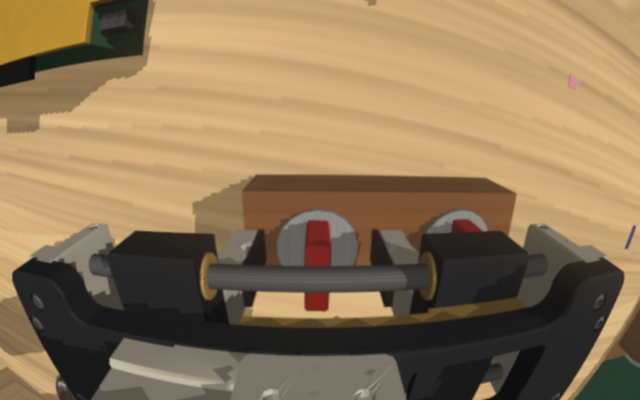

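```bash

python3 -m inch '[0.003,0,0.0034,0.24,-0.49,-0.18,0.06,0,0,0,0,0,0,0.06]'
python3 goto.py 0.430 -0.2662 0.074 -80.2
```

```text
clock: 30.48
tool_pos: [0.4318, -0.2668, 0.2383]
orientation: [152.4, 89.6, -17.8]
force: [-0.3, 0.4, 0.1]
opening: 0.0601
N 1 row [0.0053, -0.0009, 0.0017] [0.07, -0.32, -0.17]
grasp path z [0.074] end q [ -9.5  15.4 -32.9  -0.  -41.7 109.3]
```

```bash

python3 -m inch '[0.005,-0.0009,0.0017,0,-0.3,-0.17,0.06,0.002,0,0,0,0,0,0.06]'
python3 goto.py 0.430 -0.2662 0.074 -80.2
python3 -m inch '[0,0,0,0,0,0,0.06]'
python3 goto.py 0.430 -0.2662 0.074 -80.2
```

```text
clock: 30.72
tool_pos: [0.4301, -0.2663, 0.2322]
orientation: [163.9, 89.9, -6.2]
force: [-0.1, 0.2, -0.2]
opening: 0.0599
N 1 row [-0.0008, -0.0001, 0.0001] [0.07, -0.12, -0.04]
grasp path z [0.074] end q [ -9.5  15.4 -32.9  -0.  -41.7 109.3]
clock: 30.85
tool_pos: [0.4301, -0.2663, 0.2321]
orientation: [164.1, 89.9, -6.0]
force: [0.1, -0.2, -0.0]
opening: 0.0601
N 1 row [-0.0009, -0.0001, 0.0001] [0.07, -0.11, -0.03]
grasp path z [0.074] end q [ -9.5  15.4 -32.9   0.  -41.7 109.3]
```

```bash

python3 -m inch '[0,0,0,0,0,0,0,0,0,0,0,0,0,0,0,0,0,0,0,0,0,0,0,0,0,0,0,0,0,0,0,0,0,0,0,0,0,0,0,0,0,0,0,0,0,0,0,0,0]'
python3 goto.py 0.430 -0.2662 0.074 -80.2
```

```text
clock: 31.72
tool_pos: [0.4302, -0.2664, 0.232]
orientation: [162.1, 89.9, -8.0]
force: [-0.8, 0.2, 0.1]
opening: 0.013
N 1 row [-0.001, -0.0002, 0.0002] [0.07, -0.1, -0.03]
grasp path z [0.074] end q [ -9.5  15.4 -32.9  -0.  -41.7 109.3]
```

```bash

python3 -m inch '[-0.02,0,0,0,0,0,0,-0.04,0,0,0,0,0,0,-0.05,0,0,0,0,0,0,-0.04,0,0,0,0,0,0,0,0,0,0,0,0,0]'
python3 - <<'E'
from h import *
s=snap('top','top5.png');np.savez('top5.npz',**s);crop(s['color'],230,500,110,290,2.9,'c14.png')
wsnap('w9.png')
E
```

```text
clock: 32.35
tool_pos: [0.4293, -0.2661, 0.3852]
orientation: [-33.4, 89.9, 156.5]
force: [0.5, -0.2, -1.7]
opening: 0.013
```

View pics/c14.png

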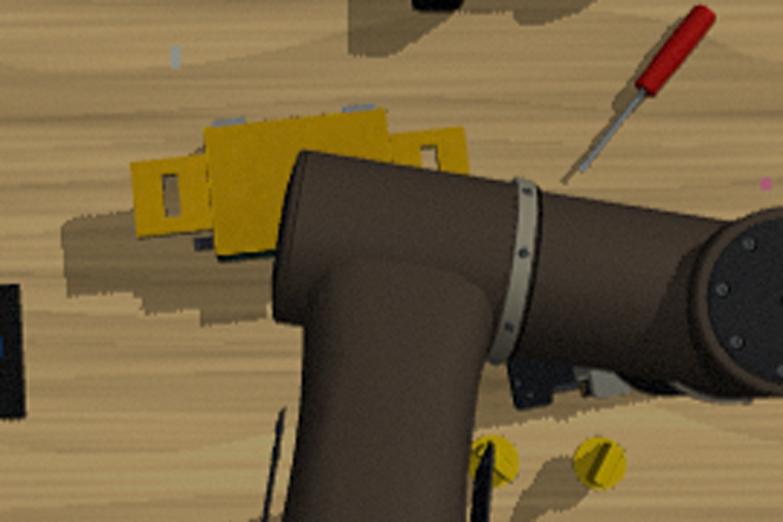

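View pics/w9.png

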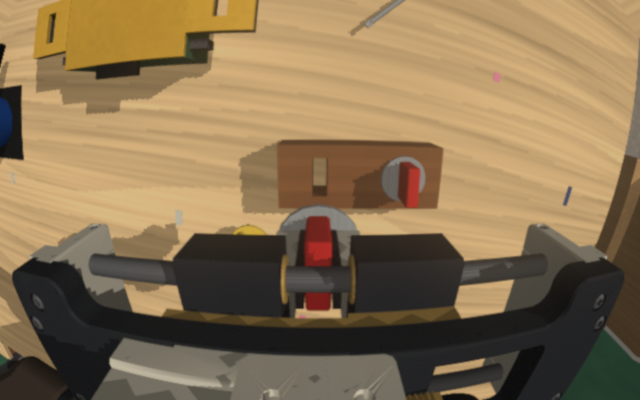

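```bash
python3 goto.py 0.52 -0.14 0.21 -84
```

```text
N 3 row [0.0042, -0.0369, -0.0365] [1.27, 0.13, 0.07]
grasp path z [0.219, 0.214, 0.21] end q [  5.8   9.3 -19.5  -0.  -61.2  90.2]
```

```bash

python3 -m inch '[0.0042,-0.0369,-0.0365,1.27,0.13,0,0,0.0042,-0.0369,-0.0365,1.27,0.13,0,0,0.0042,-0.0369,-0.0365,1.27,0.13,0,0,0,0,0,0,0,0,0,0,0,0,0,0,0,0]'
python3 - <<'E'
from h import *
s,P,st=wsnap('w10.png');np.savez('w10.npz',P=P,**s)
t=snap('top');np.savez('top6.npz',**t);crop(t['color'],230,500,110,290,2.9,'c15.png')
E
```

```text
clock: 33.08
tool_pos: [0.5202, -0.1367, 0.3601]
orientation: [-23.8, 89.1, 161.9]
force: [-0.3, -0.1, -1.7]
opening: 0.0126
```

View pics/w10.png

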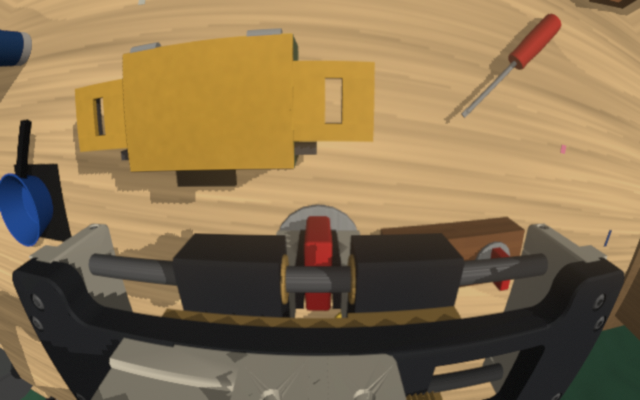

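View pics/c15.png

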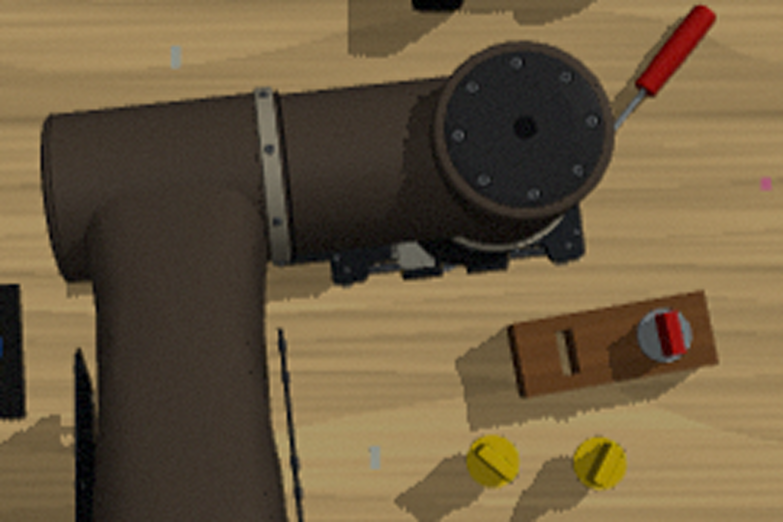

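```bash
cat > lidm.py <<'E'
from h import *
def wplane(s,st,u,v,z):
    K=s['K'];f=K[0,0];a=(np.asarray(u,float)-K[0,2])/f;b=(np.asarray(v,float)-K[1,2])/f;r=np.hypot(a,b)+1e-12
    d=np.stack([np.sin(r)*a/r,-np.sin(r)*b/r,-np.cos(r)],-1)
    he=s['hand_eye'];Rt=R.from_euler('xyz',st['orientation'],degrees=True).as_matrix()
    D=d@he[:3,:3].T@Rt.T; o=Rt@he[:3,3]+st['tool_pos']
    t=(z-o[2])/D[...,2]; return o+D*t[...,None]
def analyse(s,pl,name):
    h=hsv(s);m=((h[...,0]>17)&(h[...,0]<30)&(h[...,1]>150)&(h[...,2]>90)).astype(np.uint8)
    cs,hi=cv2.findContours(m,cv2.RETR_CCOMP,cv2.CHAIN_APPROX_NONE)
    i=max(range(len(cs)),key=lambda k:cv2.contourArea(cs[k]))
    c=cs[i][:,0];X=pl(c[:,0],c[:,1],.071)[:,:2]
    rc=cv2.minAreaRect((X*1000).astype(np.float32));print(name,'lid outline',np.round(rc[0],1),np.round(rc[1],1),round(rc[2],2))
    for k in range(len(cs)):
        if hi[0][k][3]==i and cv2.contourArea(cs[k])>20:
            c=cs[k][:,0];Y=pl(c[:,0],c[:,1],.071)[:,:2];rc=cv2.minAreaRect((Y*1000).astype(np.float32))
            print(name,'hole',c.mean(0).round(),np.round(rc[0],1),np.round(rc[1],1),round(rc[2],2))
    return X
E
python3 - <<'E'
from lidm import *
st=ctrl.get_obs()
s=dict(np.load('w10.npz'));analyse(s,lambda u,v,z:wplane(s,st,u,v,z),'w')
P=s['P']
for n in ('top4.npz','top5.npz'):
    t=dict(np.load(n));analyse(t,lambda u,v,z:onplane(t,u,v,z),n)
for b in [(430,163),]: pass
# depth of lid
h=hsv(s);m=((h[...,0]>17)&(h[...,0]<30)&(h[...,1]>150)&(h[...,2]>90)&(P[...,0]>.53));print(np.nanmedian(P[m][:,2]))
E
```

```text
w lid outline [586.5 -21.8] [119.9 310. ] 5.6
w hole [100. 116.] [575.3  95. ] [40.5 13.8] 7.26
w hole [333. 100.] [ 598.6 -141.5] [41.  16.2] 5.68
top4.npz lid outline [587.2 -20.7] [119.6 310.9] 5.99
top4.npz hole [288. 177.] [574.8  98.6] [44.1 18.3] 6.41
top5.npz lid outline [587.2 -20.6] [119.6 311.4] 6.35
top5.npz hole [288. 177.] [574.8  98.7] [44.1 18. ] 6.41
0.07076800010402381
```

```bash
cat > inhand.py <<'E'
from lidm import *
def inhand(s,P,st):
    Rt=R.from_euler('xyz',st['orientation'],degrees=True).as_matrix()
    Q=(P-st['tool_pos'])@Rt  # tool coords
    h=hsv(s);m=((h[...,0]<5)|(h[...,0]>176))&(h[...,1]>150)&(h[...,2]>50)
    m[:190]=0;m[320:]=0;m[:,:270]=0;m[:,370:]=0
    q=Q[m];q=q[np.isfinite(q).all(1)]
    print('red tool x',np.percentile(q[:,0],[2,50,98]).round(4),'y',np.percentile(q[:,1],[1,50,99]).round(4),'z',np.percentile(q[:,2],[1,50,99]).round(4))
    top=q[q[:,0]<np.percentile(q[:,0],10)+.004];print('top n',len(top),'z',top[:,2].min().round(4),top[:,2].max().round(4),'y',top[:,1].min().round(4),top[:,1].max().round(4))
    g=(h[...,1]<50)&(h[...,2]>60);g[:200]=0;g[236:]=0;g[:,:270]=0;g[:,370:]=0
    q=Q[g];q=q[np.isfinite(q).all(1)&(q[:,0]>.17)&(q[:,0]<.2)]
    print('collar n',len(q),'x',np.median(q[:,0]).round(4),'zmin',np.percentile(q[:,2],[1]).round(4),'y',np.percentile(q[:,1],[1,99]).round(4))
    if len(q)>20: 
        A=np.c_[2*q[:,1:],np.ones(len(q))]
if __name__=='__main__':
    s,P,st=wsnap(); inhand(s,P,st)
E
python3 inhand.py
```

```text
red tool x [0.1452 0.1468 0.1754] y [-0.0063  0.0001  0.0066] z [-0.0189 -0.014   0.0194]
top n 1133 z -0.019 0.0203 y -0.0065 0.0067
collar n 1132 x 0.1822 zmin [-0.023] y [-0.0204  0.0204]
```

```bash
python3 goto.py 0.599 -0.1412 0.15 -84.1
```

```text
N 2 row [0.0257, 0.0058, -0.0393] [-0.14, 0.34, 0.17]
grasp path z [0.176, 0.15] end q [  4.9  19.3 -14.4   0.  -56.3  91. ]
```

```bash

python3 -m inch '[0.015,0.0058,-0.0393,-0.14,0.34,0.17,0,0.01,0.0058,-0.0393,-0.14,0.34,0.17,0,0,0,0,0,0,0,0]'
python3 goto.py 0.599 -0.1412 0.15 -84.1
```

```text
clock: 33.6
tool_pos: [0.5997, -0.1442, 0.3359]
orientation: [172.5, 89.9, -1.8]
force: [-1.1, 0.1, -1.0]
opening: 0.0128
N 1 row [0.0269, -0.0031, 0.0004] [-0.2, -0.15, -0.02]
grasp path z [0.15] end q [  4.9  19.3 -14.4  -0.  -56.3  91. ]
```

```bash

python3 -m inch '[0.015,-0.0031,0.0004,-0.2,-0.15,0,0,0.012,0,0,0,0,0,0,0.004,0,0,0,0,0,0]'
python3 goto.py 0.599 -0.1412 0.14 -84.1
python3 - <<'E'
from lidm import *
import inhand
s,P,st=wsnap('w11.png');analyse(s,lambda u,v,z:wplane(s,st,u,v,z),'w');inhand.inhand(s,P,st)
E
```

```text
clock: 33.98
tool_pos: [0.5967, -0.1423, 0.3032]
orientation: [-12.0, 90.0, 173.8]
force: [-0.2, 0.5, -1.6]
opening: 0.0128
N 1 row [0.0042, -0.0009, -0.0024] [-0.12, 0.04, 0.01]
grasp path z [0.14] end q [  4.9  19.9 -15.   -0.  -55.1  91. ]
w lid outline [593.8 -20.8] [106.3 308.7] 5.66
w hole [ 66. 206.] [576.1  94.7] [37.2 10.6] 6.33
red tool x [0.1452 0.1467 0.1712] y [-0.006   0.0006  0.0064] z [-0.0188 -0.0128  0.0193]
top n 1118 z -0.0334 0.0202 y -0.0064 0.0067
collar n 1063 x 0.1823 zmin [-0.023] y [-0.0203  0.0201]
```

View pics/w11.png

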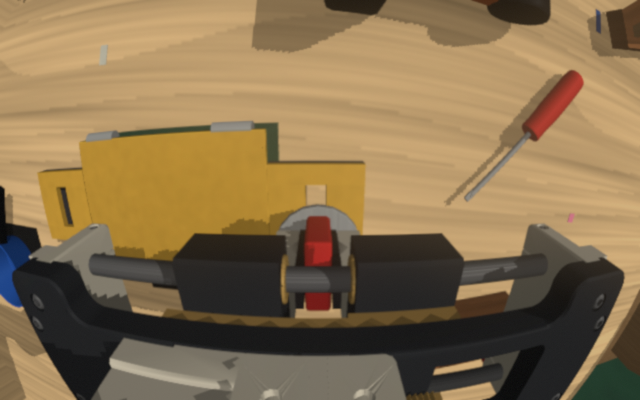

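```bash

python3 -m inch '[0.003,-0.001,-0.0028,-0.12,0,0,0,0,0,-0.0004,0,0,0,0]'
python3 goto.py 0.599 -0.1412 0.13 -84.1
```

```text
clock: 34.28
tool_pos: [0.5999, -0.1408, 0.3005]
orientation: [-141.2, 90.0, 44.7]
force: [0.7, -0.8, -0.8]
opening: 0.0128
N 1 row [0.0115, 0.0003, 0.0009] [0.03, -0.0, 0.0]
grasp path z [0.13] end q [  4.9  20.5 -15.7   0.  -53.9  91. ]
```

```bash

python3 -m inch '[0.010,0.0003,0.0008,0,0,0,0,0.010,0,0,0,0,0,0]'
python3 goto.py 0.599 -0.1412 0.13 -84.1
python3 -m inch '[0.007,0,0,0,0,0,0]'
python3 goto.py 0.599 -0.1412 0.10 -84.1
```

```text
clock: 34.52
tool_pos: [0.5995, -0.1411, 0.2806]
orientation: [177.9, 89.9, 3.8]
force: [-0.5, -0.3, -1.4]
opening: 0.0129
N 1 row [-0.0084, 0.0001, 0.0005] [0.04, -0.15, -0.01]
grasp path z [0.13] end q [  4.9  20.5 -15.7   0.  -53.9  91. ]
clock: 34.65
tool_pos: [0.5993, -0.1411, 0.2726]
orientation: [-180.0, 89.9, 6.0]
force: [0.4, 1.1, -1.3]
opening: 0.0124
N 1 row [0.0136, 0.0001, 0.0003] [0.04, -0.1, 0.0]
grasp path z [0.1] end q [  4.9  22.3 -17.4  -0.  -50.2  91. ]
```

```bash

python3 -m inch '[0.007,0.0001,0.0003,0,0,0,0,0.004,0,0,0,0,0,0]'
python3 -m inch '[0.002,0,0,0,0,0,0]'
python3 goto.py 0.599 -0.1412 0.10 -84.1
```

```text
clock: 34.9
tool_pos: [0.5989, -0.1412, 0.2601]
orientation: [-174.6, 90.0, 11.4]
force: [-0.3, -0.0, -0.6]
opening: 0.0125
clock: 35.02
tool_pos: [0.5989, -0.1413, 0.2579]
orientation: [162.9, 90.0, -11.2]
force: [-5.3, 3.0, 16.3]
opening: 0.0127
N 1 row [-0.0011, -0.0001, -0.0001] [0.04, -0.01, -0.0]
grasp path z [0.1] end q [  4.9  22.3 -17.4  -0.  -50.2  91. ]
```

```bash

python3 -m inch '[-0.0008,0,0,5,0,0,0,0,0,0,10,0,0,0,0,0,0,10,0,0,0,0,0,0,10,0,0,0,0,0,0,10,0,0,0]'
python3 goto.py 0.599 -0.1412 0.10 -174.1;python3 goto.py 0.599 -0.1412 0.10 5.9
```

```text
clock: 35.65
tool_pos: [0.5996, -0.1413, 0.2598]
orientation: [-144.4, 89.8, -4.8]
force: [-0.3, 0.1, -1.9]
opening: 0.0129
N 5 row [0.0002, 0.0001, 0.0001] [8.74, -0.02, 0.03]
grasp path z [0.101, 0.1, 0.1, 0.1, 0.1] end q [  4.9  22.3 -17.4   0.  -50.2   1. ]
N 14 row [0.0001, -0.0, 0.0] [-9.74, -0.01, -0.01]
  !! step 13 ik cost 0.003239916492250773
grasp path z [0.101, 0.101, 0.1, 0.1, 0.1, 0.1, 0.1] end q [  6.1  21.9 -20.2   4.9 -47.7 173.7]
```

```bash

python3 -m inch '[0.0003,0,0,9,0,0,0,0.0003,0,0,9,0,0,0,0.0003,0,0,9,0,0,0,0.0003,0,0,9,0,0,0,0.0003,0,0,8,0,0,0]'
python3 goto.py 0.599 -0.1412 0.10 -174.1
```

```text
clock: 36.28
tool_pos: [0.6002, -0.1413, 0.2594]
orientation: [-97.4, 89.7, -3.3]
force: [-0.6, -0.1, -0.8]
opening: 0.0126
N 1 row [0.0004, 0.0012, 0.0002] [-1.83, -0.05, 0.31]
grasp path z [0.1] end q [  4.9  22.3 -17.4   0.  -50.2   1. ]
```

Now press down until the collar seats, then release.

```bash

python3 -m inch '[0.001,0.0008,0,-1.5,0,0.3,0,0.001,0,0,0,0,0,0]'
python3 -m inch '[0.0005,0,0,0,0,0,0]'
```

```text
clock: 36.52
tool_pos: [0.5994, -0.1413, 0.258]
orientation: [-163.2, 89.9, -67.3]
force: [-3.1, 1.9, 7.8]
opening: 0.0128
clock: 36.65
tool_pos: [0.5994, -0.1413, 0.258]
orientation: [-160.2, 89.9, -64.1]
force: [-2.2, 1.5, 5.9]
opening: 0.0128
```

```bash

python3 -m inch '[0,0,0,0,0,0,0.06,0,0,0,0,0,0,0.06,0,0,0,0,0,0,0.06,0,0,0,0,0,0,0.06,0,0,0,0,0,0,0.06]'
python3 -m inch '[-0.02,0,0,0,0,0,0.06,-0.05,0,0,0,0,0,0.06,-0.05,0,0,0,0,0,0.06,0,0,0,0,0,0,0.06]'
python3 - <<'E'
from h import *
wsnap('w12.png')
s=snap('side');crop(s['color'],180,450,100,290,2.8,'c16.png')
E
```

```text
clock: 37.28
tool_pos: [0.5998, -0.1414, 0.2578]
orientation: [-132.4, 89.9, -36.2]
force: [0.3, 0.7, -0.6]
opening: 0.0569
clock: 37.78
tool_pos: [0.5997, -0.1413, 0.3804]
orientation: [148.6, 89.9, -115.1]
force: [0.8, -0.5, -0.1]
opening: 0.0599
```

View pics/w12.png

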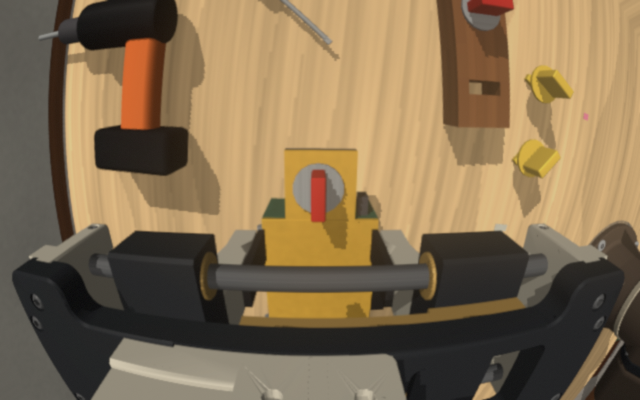

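View pics/c16.png

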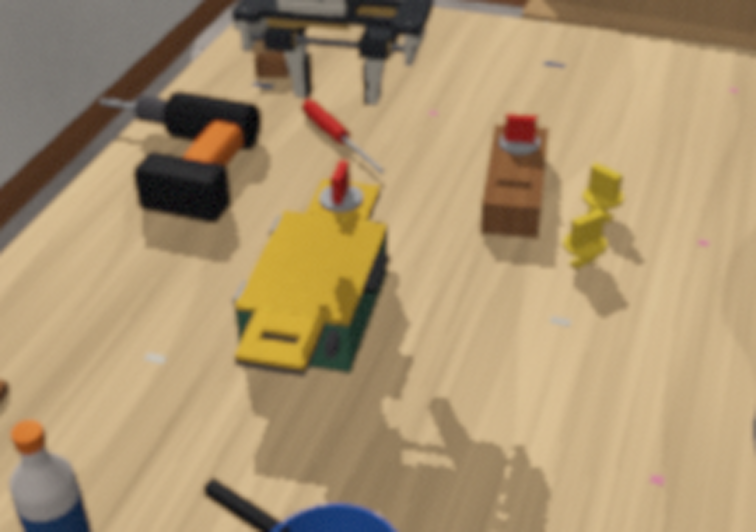

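```bash
python3 goto.py 0.4449 -0.3547 0.20 -80.3
```

```text
N 10 row [0.0018, 0.0293, -0.0031] [-9.35, 0.03, -0.03]
grasp path z [0.216, 0.214, 0.212, 0.211, 0.209, 0.207, 0.205, 0.204, 0.202, 0.2] end q [-18.9  12.6 -16.7   0.  -60.7 118.6]
```

```bash

python3 -m inch '[0.0018,0.0293,-0.0031,-9.35,0,0,0.06,0.0018,0.0293,-0.0031,-9.35,0,0,0.06,0.0018,0.0293,-0.0031,-9.35,0,0,0.06,0.0018,0.0293,-0.0031,-9.35,0,0,0.06,0.0018,0.0293,-0.0031,-9.35,0,0,0.06,0.0018,0.0293,-0.0031,-9.35,0,0,0.06,0.0018,0.0293,-0.0031,-9.35,0,0,0.06,0.0018,0.0293,-0.0031,-9.35,0,0,0.06,0.0018,0.0293,-0.0031,-9.35,0,0,0.06,0.0018,0.0293,-0.0031,-9.35,0,0,0.06]'
python3 goto.py 0.4449 -0.3547 0.14 -80.3
```

```text
clock: 39.12
tool_pos: [0.4416, -0.3602, 0.3449]
orientation: [-21.8, 88.3, 171.1]
force: [0.1, -0.3, -0.4]
opening: 0.0602
N 1 row [0.0458, -0.0041, -0.0057] [3.17, 1.61, 0.59]
grasp path z [0.14] end q [-18.9  15.9 -21.   -0.  -53.1 118.6]
```

```bash

python3 -m inch '[0.02,-0.0041,-0.0057,3.17,1.61,0.59,0.06,0.02,0,0,0,0,0,0.06,0,0,0,0,0,0,0.06]'
python3 goto.py 0.4449 -0.3547 0.12 -80.3
python3 - <<'E'
from h import *
s,P,st=wsnap('w13.png')
h=hsv(s);m=((h[...,0]<5)|(h[...,0]>176))&(h[...,1]>150)&(h[...,2]>60)&(abs(P[...,2]-.086)<.006)
for b,stt,c in blobs(m,60):
    q=P[b]; rc=cv2.minAreaRect((q[:,:2]*1000).astype(np.float32))
    print(c.round(),stt[4],np.round(rc[0],1),np.round(rc[1],1),round(rc[2],1))
E
```

```text
clock: 39.5
tool_pos: [0.4442, -0.3564, 0.2988]
orientation: [-33.3, 89.6, 156.3]
force: [-0.0, -0.2, -0.7]
opening: 0.06
N 1 row [0.0198, -0.0015, -0.0011] [-0.08, 0.34, 0.23]
grasp path z [0.12] end q [-18.9  17.2 -22.3  -0.  -50.5 118.6]
[318. 218.] 970 [ 444.8 -355.2] [38.9 11.9] 10.1
```

View pics/w13.png

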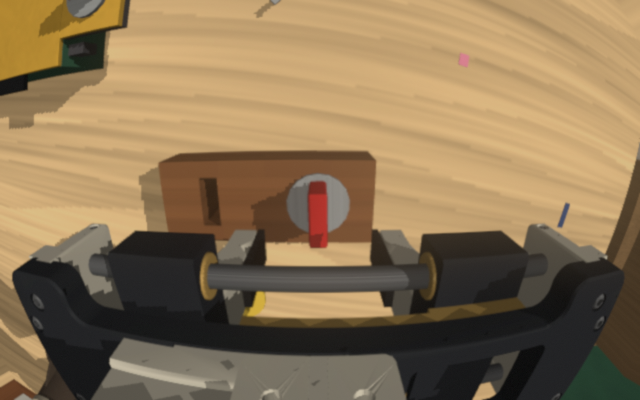

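```bash

python3 -m inch '[0.02,-0.0015,-0.0011,0,0.34,0.23,0.06,0.02,0,0,0,0,0,0.06,0.02,0,0,0,0,0,0.06]'
python3 goto.py 0.4449 -0.3550 0.074 -80.3
```

```text
clock: 39.92
tool_pos: [0.4469, -0.3552, 0.2418]
orientation: [140.3, 89.6, -30.0]
force: [0.8, 0.2, 0.8]
opening: 0.06
N 1 row [0.0088, -0.0006, 0.002] [0.02, -0.32, -0.26]
grasp path z [0.074] end q [-18.9  20.4 -24.9   0.  -44.7 118.6]
```

```bash

python3 -m inch '[0.007,-0.0006,0.002,0,-0.32,-0.26,0.06,0.0025,0,0.0003,0,0,0,0.06]'
python3 goto.py 0.4449 -0.3550 0.074 -80.3
python3 -m inch '[0,0,0,0,0,0,0,0,0,0,0,0,0,0,0,0,0,0,0,0,0,0,0,0,0,0,0,0,0,0,0,0,0,0,0,0,0,0,0,0,0,0,0,0,0,0,0,0,0]'
```

```text
clock: 40.17
tool_pos: [0.4447, -0.3549, 0.2321]
orientation: [-21.7, 89.9, 168.0]
force: [0.2, 0.4, -0.6]
opening: 0.0602
N 1 row [-0.0009, 0.0002, -0.0002] [0.06, 0.08, 0.03]
grasp path z [0.074] end q [-18.9  20.4 -24.9   0.  -44.7 118.6]
clock: 41.05
tool_pos: [0.4453, -0.3552, 0.2345]
orientation: [136.8, 89.9, -33.5]
force: [-0.1, 0.4, -1.0]
opening: 0.0126
```

```bash

python3 -m inch '[-0.02,0,0,0,0,0,0,-0.04,0,0,0,0,0,0,-0.05,0,0,0,0,0,0,-0.04,0,0,0,0,0,0,0,0,0,0,0,0,0]'
python3 inhand.py
python3 goto.py 0.495 0.10 0.22 -84.1
```

```text
clock: 41.68
tool_pos: [0.4447, -0.3549, 0.3874]
orientation: [-23.6, 89.9, 166.2]
force: [1.2, -0.3, -1.5]
opening: 0.0127
red tool x [0.1477 0.1494 0.1784] y [-0.0063  0.0002  0.0068] z [-0.0186 -0.014   0.0195]
top n 1084 z -0.0329 0.0204 y -0.0064 0.0069
collar n 1198 x 0.1848 zmin [-0.0228] y [-0.0205  0.0206]
N 9 row [0.0008, -0.0492, -0.0126] [0.43, 0.03, 0.02]
grasp path z [0.226, 0.225, 0.224, 0.224, 0.223, 0.222, 0.222, 0.221, 0.22] end q [ 33.7   5.6 -22.6  -0.  -61.9  62.2]
```

```bash

python3 -m inch '[0.0008,-0.0492,-0.0126,0.43,0,0,0,0.0008,-0.0492,-0.0126,0.43,0,0,0,0.0008,-0.0492,-0.0126,0.43,0,0,0,0.0008,-0.0492,-0.0126,0.43,0,0,0,0.0008,-0.0492,-0.0126,0.43,0,0,0,0.0008,-0.0492,-0.0126,0.43,0,0,0,0.0008,-0.0492,-0.0126,0.43,0,0,0,0.0008,-0.0492,-0.0126,0.43,0,0,0,0.0008,-0.0492,-0.0126,0.43,0,0,0,0,0,0,0,0,0,0]'
python3 - <<'E'
from lidm import *
import inhand
s,P,st=wsnap('w14.png');analyse(s,lambda u,v,z:wplane(s,st,u,v,z),'w');inhand.inhand(s,P,st)
E
python3 goto.py 0.5749 0.0982 0.16 -84.1
```

```text
clock: 42.98
tool_pos: [0.4931, 0.1128, 0.3643]
orientation: [-7.0, 88.5, 178.5]
force: [0.3, -0.3, -1.8]
opening: 0.013
w lid outline [585.7 -21.3] [120.2 309.1] 5.9
w hole [344.  94.] [574.2  98.6] [39.6 15.7] 6.08
red tool x [0.1477 0.1493 0.178 ] y [-0.006   0.0001  0.0065] z [-0.0186 -0.0138  0.0193]
top n 1066 z -0.0335 0.0204 y -0.0066 0.0068
collar n 1185 x 0.1846 zmin [-0.0225] y [-0.0203  0.0205]
N 2 row [0.0217, 0.0107, -0.0407] [-0.25, 0.76, 0.08]
grasp path z [0.182, 0.16] end q [ 28.9  16.  -17.9   0.  -56.2  67. ]
```

View pics/w14.png

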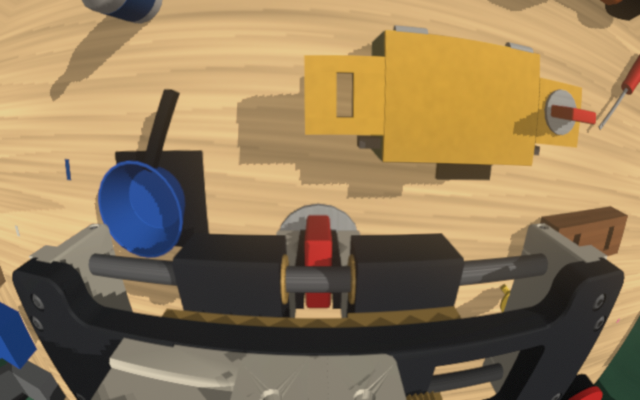

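```bash

python3 -m inch '[0.015,0.0107,-0.0407,-0.25,0.76,0,0,0.01,0.0107,-0.0407,-0.25,0.76,0,0,0,0,0,0,0,0,0]'
python3 goto.py 0.5751 0.0985 0.145 -84.1
```

```text
clock: 43.4
tool_pos: [0.5758, 0.0956, 0.334]
orientation: [-28.8, 89.8, 157.1]
force: [-0.6, -0.2, -1.5]
opening: 0.0126
N 1 row [0.0301, -0.0029, 0.0003] [0.01, 0.2, 0.11]
grasp path z [0.145] end q [ 28.9  16.9 -18.8  -0.  -54.3  67. ]
```

```bash

python3 -m inch '[0.013,-0.0029,0.0003,0,0.2,0,0,0.01,0,0,0,0,0,0,0,0,0,0,0,0,0]'
python3 goto.py 0.5751 0.0985 0.142 -84.1
```

```text
clock: 43.78
tool_pos: [0.573, 0.0968, 0.3082]
orientation: [-22.1, 89.8, 163.7]
force: [-0.1, -0.1, -0.8]
opening: 0.0128
N 1 row [0.0072, -0.0015, -0.0023] [-0.11, 0.19, 0.08]
grasp path z [0.142] end q [ 28.9  17.  -19.   -0.  -53.9  67. ]
```

```bash

python3 -m inch '[0.003,-0.0018,-0.0025,-0.1,0.19,0.08,0,0,-0.0002,-0.0002,0,0,0,0]'
python3 goto.py 0.5751 0.0985 0.142 -84.1
```

```text
clock: 44.02
tool_pos: [0.5753, 0.0994, 0.3057]
orientation: [-171.5, 89.9, 14.4]
force: [0.6, -0.5, -0.9]
opening: 0.0129
N 1 row [0.0047, 0.0009, 0.0003] [0.04, -0.08, 0.01]
grasp path z [0.142] end q [ 28.9  17.  -19.   -0.  -53.9  67. ]
```

```bash

python3 -m inch '[0.010,0.0007,0.0003,0,-0.08,0,0,0.007,0,0,0,0,0,0]'
python3 goto.py 0.5751 0.0985 0.13 -84.1
python3 - <<'E'
from h import *
s,P,st=wsnap();crop(s['color'],200,460,140,320,3,'c17.png')
E
```

```text
clock: 44.28
tool_pos: [0.5752, 0.099, 0.2888]
orientation: [-151.5, 89.9, 34.5]
force: [0.5, -0.1, -0.6]
opening: 0.0127
N 1 row [-0.0002, 0.0005, 0.0002] [0.07, -0.11, 0.06]
grasp path z [0.13] end q [ 28.9  17.8 -19.8  -0.  -52.4  67. ]
```

View pics/c17.png

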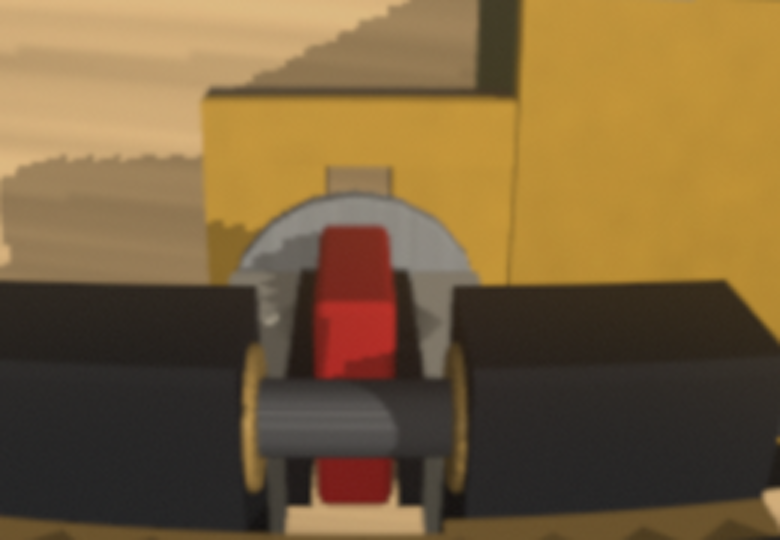

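```bash

python3 -m inch '[0.007,0.0005,0.0002,0,-0.1,0,0,0.007,0,0,0,0,0,0]'
python3 -m inch '[0.006,0,0,0,0,0,0]'
python3 goto.py 0.5751 0.0985 0.1015 -84.1
```

```text
clock: 44.58
tool_pos: [0.575, 0.0984, 0.2732]
orientation: [-45.3, 89.9, 140.7]
force: [0.2, -0.4, -0.7]
opening: 0.0128
clock: 44.7
tool_pos: [0.575, 0.0984, 0.2666]
orientation: [-32.5, 89.9, 153.5]
force: [-0.4, -0.2, -1.3]
opening: 0.0127
N 1 row [0.0061, -0.0001, -0.0001] [0.06, 0.06, 0.04]
grasp path z [0.102] end q [ 28.9  19.6 -21.5  -0.  -48.9  67. ]
```

```bash

python3 -m inch '[0.004,0,0,0,0,0,0]'
python3 -m inch '[0.002,0,0,0,0,0,0]'
```

```text
clock: 44.82
tool_pos: [0.5749, 0.0983, 0.2619]
orientation: [-16.5, 89.9, 169.4]
force: [0.1, -0.2, -0.8]
opening: 0.0128
clock: 44.95
tool_pos: [0.5749, 0.0984, 0.2604]
orientation: [-3.6, 89.9, -177.6]
force: [-8.5, 1.8, 18.2]
opening: 0.0125
```

```bash

python3 -m inch '[-0.001,0,0,5,0,0,0,0,0,0,10,0,0,0,0,0,0,10,0,0,0,0.0002,0,0,10,0,0,0,0.0002,0,0,10,0,0,0]'
python3 goto.py 0.5751 0.0985 0.102 -174.1
```

```text
clock: 45.58
tool_pos: [0.5753, 0.0985, 0.2619]
orientation: [-55.1, 90.0, 84.5]
force: [-1.3, -2.2, -0.1]
opening: 0.0126
N 5 row [0.0002, 0.0, 0.0] [8.75, 0.0, 0.0]
grasp path z [0.103, 0.103, 0.102, 0.102, 0.102] end q [ 28.9  19.6 -21.5  -0.  -48.9 -23. ]
```

```bash

python3 -m inch '[0.0002,0,0,9,0,0,0,0.0002,0,0,9,0,0,0,0.0002,0,0,9,0,0,0,0.0002,0,0,9,0,0,0,0.0002,0,0,7.5,0,0,0]'
python3 goto.py 0.5751 0.0985 0.1015 -174.1
```

```text
clock: 46.2
tool_pos: [0.5748, 0.0978, 0.2609]
orientation: [124.5, 89.9, -140.9]
force: [0.4, 0.1, -0.8]
opening: 0.0129
N 1 row [0.0004, -0.0003, 0.0007] [-1.29, -0.04, -0.07]
grasp path z [0.101] end q [ 28.9  19.6 -21.5  -0.  -48.9 -23. ]
```

```bash

python3 -m inch '[0.001,0,0.0004,-1,0,0,0,0.0005,0,0,0,0,0,0]'
python3 -m inch '[0,0,0,0,0,0,0.06,0,0,0,0,0,0,0.06,0,0,0,0,0,0,0.06,0,0,0,0,0,0,0.06,0,0,0,0,0,0,0.06]'
python3 -m inch '[-0.02,0,0,0,0,0,0.06,-0.05,0,0,0,0,0,0.06,-0.05,0,0,0,0,0,0.06,-0.05,0,0,0,0,0,0.06,0,0,0,0,0,0,0.06]'
python3 goto.py 0.45 0.05 0.30 -174
python3 - <<'E'
from h import *
wsnap('w15.png')
s=snap('side');crop(s['color'],180,450,100,290,2.8,'c18.png')
E
```

```text
clock: 46.45
tool_pos: [0.575, 0.0979, 0.2605]
orientation: [166.2, 89.9, -97.9]
force: [-3.2, -1.3, 5.1]
opening: 0.0129
clock: 47.08
tool_pos: [0.5752, 0.0983, 0.2603]
orientation: [-146.1, 90.0, -49.9]
force: [-0.9, 0.7, 0.0]
opening: 0.0561
clock: 47.7
tool_pos: [0.5752, 0.0983, 0.4348]
orientation: [141.8, 89.9, -121.9]
force: [0.6, 1.0, -0.5]
opening: 0.0596
N 3 row [-0.008, 0.0432, -0.0115] [0.08, -0.04, -0.03]
grasp path z [0.284, 0.292, 0.3] end q [ 31.4  -3.  -20.7  -0.  -72.3 -25.4]
```

View pics/w15.png

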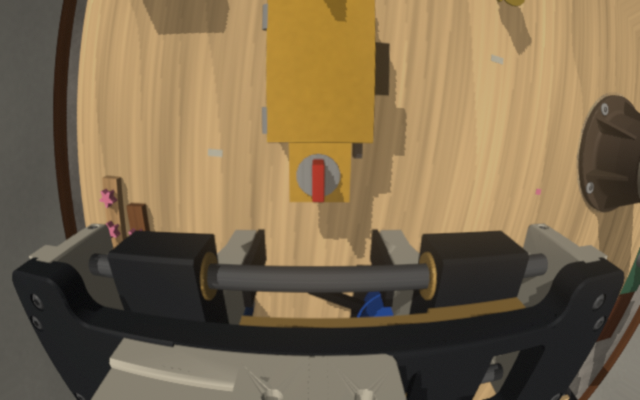

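View pics/c18.png

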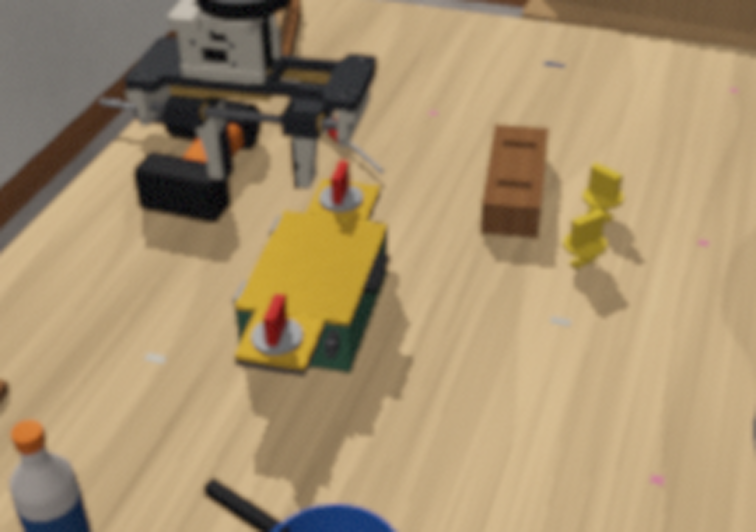

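```bash
python3 goto.py 0.46 -0.45 0.33 -174
```

```text
N 11 row [-0.0052, 0.0157, -0.0485] [0.02, -0.02, -0.04]
grasp path z [0.277, 0.282, 0.288, 0.293, 0.298, 0.304, 0.309, 0.314, 0.32, 0.325, 0.33] end q [-27.   15.4   4.2   0.  -78.8  33. ]
```

```bash

python3 -m inch '[-0.0052,0.0157,-0.0485,0,0,0,0.06,-0.0052,0.0157,-0.0485,0,0,0,0.06,-0.0052,0.0157,-0.0485,0,0,0,0.06,-0.0052,0.0157,-0.0485,0,0,0,0.06,-0.0052,0.0157,-0.0485,0,0,0,0.06,-0.0052,0.0157,-0.0485,0,0,0,0.06,-0.0052,0.0157,-0.0485,0,0,0,0.06,-0.0052,0.0157,-0.0485,0,0,0,0.06,-0.0052,0.0157,-0.0485,0,0,0,0.06,-0.0052,0.0157,-0.0485,0,0,0,0.06,0,0,0,0,0,0,0.06,0,0,0,0,0,0,0.06]'
python3 - <<'E'
from h import *
from lidm import *
from cupm import cupmeas
s=snap('top','top9.png');np.savez('top9.npz',**s);crop(s['color'],150,450,100,290,2.6,'c19.png')
cupmeas(s)
P=cloud(s)
h=hsv(s);m=((h[...,0]<5)|(h[...,0]>176))&(h[...,1]>150)&(h[...,2]>60);m[:,400:]=0
for b,stt,c in blobs(m,30):
    v,u=np.nonzero(b);q=onplane(s,u,v,.112)[:,:2]*1000;rc=cv2.minAreaRect(q.astype(np.float32));print(c.round(),np.round(rc[0],1),np.round(rc[1],1),round(rc[2],1),'z',np.nanmax(P[b][:,2]).round(4),np.nanmedian(P[b][:,2]).round(4))
m=((h[...,0]>17)&(h[...,0]<30)&(h[...,1]>150));m[:120]=0;m[210:]=0;m[:,:250]=0;m[:,420:]=0
q=P[m];q=q[q[:,2]>.05];A=np.c_[q[:,:2]-q[:,:2].mean(0),np.ones(len(q))];print('lid plane',np.linalg.lstsq(A,q[:,2],rcond=None)[0])
# collars z
for cx,cy in((.5988,-.1411),(.5746,.0982)):
    r=np.hypot(P[...,0]-cx,P[...,1]-cy);g=(r<.026)&(h[...,1]<60);print('collar',g.sum(),np.nanmedian(P[g],0))
E
```

```text
clock: 49.3
tool_pos: [0.4669, -0.4153, 0.4666]
orientation: [81.1, 87.8, 177.4]
force: [0.2, 0.3, -0.1]
opening: 0.0601
cup ell [436.1 316.2] [118.5 121.2]
handle n 157 rmax 0.14 dir mean -19.23 line -18.32 mid [0.5325 0.2826] z 0.053
[378. 164.] [ 600.4 -136.9] [12.1 38.7] 6.0 z 0.1204 0.1129
[286. 174.] [575.6 100.6] [12.4 39.1] 4.4 z 0.1185 0.113
lid plane [0.00154988 0.00046405 0.07190972]
collar 140 [ 0.59107762 -0.13776629  0.07717636]
collar 144 [0.56764689 0.09991467 0.07690746]
```

View pics/c19.png

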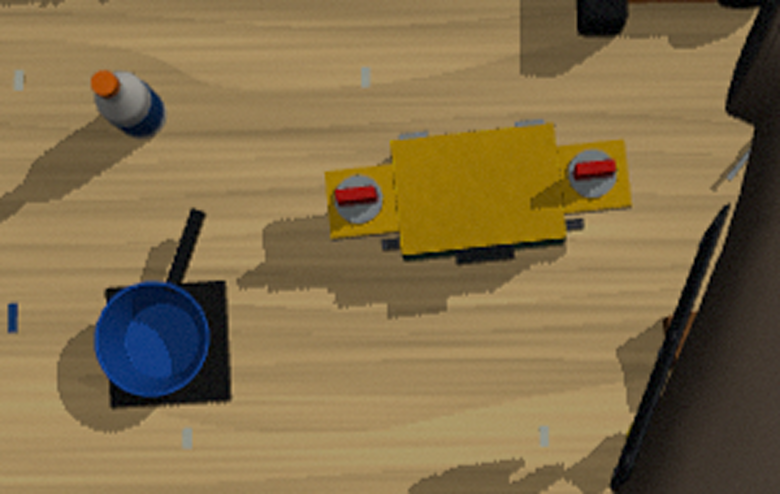

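View pics/top9.png

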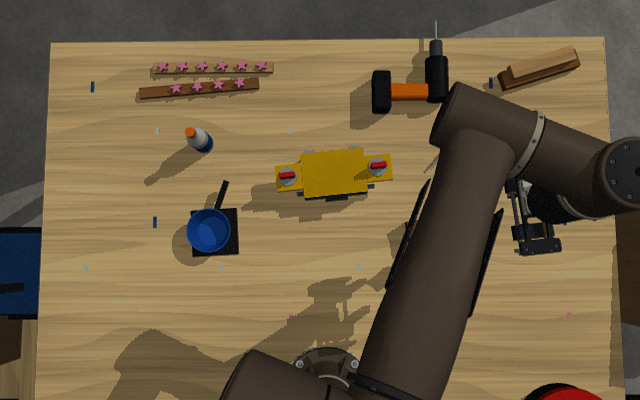

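```bash
python3 -c "
from plant import ctrl
print(ctrl.close_job()); print(ctrl.get_obs()['clock'])"
```

```text
the job is handed in; nothing more can be done
None
the job is handed in; nothing more can be done
```

The job is done and was handed in at about 49 s of the 210 s.

- **Stars:** I poured the 4 stars from the cup and put in the 2 lying on the table. All 6 were counted in the crate before the lid was shut, and no loose star was left in the last top picture.
- **Cup:** It stands empty on its mat, about 5 mm off the mat's centre.
- **Lid and toggles:** The lid measured flat at 72 mm. One red toggle sits in each slot, and both collar tops measured about 77 mm where 76 mm means flat on the lid. Both wings were turned about 90° across their slots.
- **Left alone:** I did not touch the glue bottle, the screwdriver or the yellow look-alikes. I last saw the screwdriver undisturbed earlier in the run; the arm covered most of it in the final picture.

No check failed. The top and wrist cameras disagreed by at most 2 to 3 mm on toggle and slot positions. The crossbars under the ears could not be seen, so I judged that they hold from the 90° turn and the seating depth.

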